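Screw the hose elbow into the sloping port of the block heater

ROBOT

A 6-joint arm with a two-finger parallel gripper is mounted at the origin on the work surface. World frame = base frame: x ahead of the robot, y to its left, z up, the work surface at z = 0. Lengths are in mm, angles in degrees, forces in N, time in s.
With the tool pointing down it reaches from about 225 to 875 mm from the base axis. Payload 3.4 kg.
Tool frame: the origin (TCP) lies between the finger pads; the fingertips stand tip_extent ahead of it and the grasp point (between the pads) lies 5 mm behind it (tip_extent is the distance from the TCP to the fingertips, in mm); z points along the fingers, y is the direction in which the jaws open and shut (so a half turn about z gives the same grasp; the last joint's range is limited). The gripper opens to 85 mm and grips with 20 to 120 N. Pads are 22 mm wide; open, the fingers measure 114 mm over their backs; the gripper's body (76 mm by 85 mm) begins 54 mm behind the grasp point. The pads swing forward as they close: fully open they stand 13 mm farther back than shut.
Start: joints at [60.218, 15.808, 86.224, -0, 77.962, -6.933], TCP at [223.299, 529.905, 245.328] pointing down, gripper open.
Joint ranges: [-165.64, 165.64], [-43.16, 119.46], [12.63, 154.43], [-67.54, 247.53], [6.08, 155.33], [-154.97, 154.97]. Speed limits (degrees/s): [147.25, 147.25, 180, 180, 180, 180].

INTERFACE

Orientations are given as a 3x3 rotation matrix whose columns are the frame's x, y, z axes.
In Python, from plant import read_state, grab_frame, hand_in, tip_extent gives the robot as it stands.
- The arm moves only by the tool send_rows, never from a script. Its arguments are lists of equal length, an entry for each row: "slide": the shift along the tool's x, y, z in cm, a list of three; "rot": the turn, a rotation vector about the tool's x, y, z in rad, a list of three; "fingers": the opening, from -1 (shut) to 1 (fully open), so that 0 is half open. A call has 1 to 10 rows; each row is the pose to reach, as a shift and turn from the pose commanded when the call began, along the tool's axes at that moment; what a row does not reach only later rows make up. A row lasts 1/8 s, in which the tool goes at most 62.5 mm and 10.7 degrees, less where a joint would pass 70% of its speed; a pose out of reach is approached as far as the arm can. A call with a gripper value outside its range is refused whole. The fingers move at their own pace and stop on an object; "grip_force" is the grip in N (left out, the last holds). Time passes only in rows, so rows that repeat a pose let the fingers close. It gives the time, the measured TCP pose, the force and the opening at its end, in the units of the state.
- read_state(): the state, without advancing time (a new reading comes with each control period).
- grab_frame(name): name is "side" or "top"; returns a dict with "pixels" (384x512x3 uint8, red, green, blue), "K" (3x3 intrinsics, pixels), "camera_from_world" (4x4, takes a point from world to camera coordinates). Camera axes: x right, y up, looking along -z (the intrinsics and any distortion apply to the point x, -y, -z); pixel columns grow to the right and rows downward; lengths in mm; the calibration is good to about 2 mm. A picture is of the moment at which its call begins. There is no depth.
- hand_in(): hands the job in, once; it reports no verdict.
The state is a dict: "clock": time; "qpos": joint angles; "qd": joint speeds; "joint_torque": joint torques, N m; "ee_pos": TCP position; "orientation": TCP orientation; "force": force on the tool from outside, world axes, zero at the start; "wrist_torque": the same for the moment, N m; "grip_width": finger opening in mm.
Only numpy, scipy, OpenCV 4.12 (cv2) and the standard library are available. Lean on these libraries where they do the work, as an engineer would, in place of code of your own. Each camera call takes 0.05 s, during which the arm holds its last target.

TASK

Pull the brass hose elbow out of its tight cutout in the case and screw it clockwise into the clamped steel collar on the heater's sloping face: feel for the place where its two lugs drop in, then turn until it goes stiff and stop with the hose barb pointing straight at the forked hose cradle, not beyond it. Let go of it there, and leave the jar, the tube rack and the amber bottle where they stand.

Things in the scene. Friction and masses are not known exactly. Their poses are not given: they have to be found in the camera images.
- elbow_mid (a point): Loose brass hose elbow, 90 mm long, 140-280 g: point on its shank axis 45 mm above the foot. z runs along the shank from foot to head, x along the barb. From the foot: round shank 25 mm thick, 0-34 mm; round body 34 mm across, 34-54 mm; square head 24 x 24 mm, faces square to x and y, 54-90 mm, gripped from above. Starts upright in the case.
- elbow_head (a point): Centre of the elbow's square head, 72 mm above the foot on the shank axis; axes as elbow_mid.
- elbow_foot (a point): Centre of the lower end of the elbow's shank; axes as elbow_mid. Two lugs stand out of the shank on its +y and -y sides, 11 mm wide, 8 to 16 mm above the foot, reaching 18 mm from the axis.
- barb_tip (a point): End of the elbow's hose barb, 62 mm from the shank axis along the elbow's x, 44 mm above the foot; the barb is 12 to 15 mm thick.
- port: Clamped steel collar on the heater's sloping face, 34 mm deep, 52 mm across, right-hand thread. Origin: centre of its mouth, 125 mm above the bench. z points out of the bore, 30 degrees from vertical towards the heater's front; y sideways to the hose cradle; x up the slope. Bore 40 mm, narrowed to 28 mm by two opposite lips of 124 degrees, with 56 degree gaps between for the lugs.
- thread_start (a point): Point on the bore axis 5.5 mm below the mouth, where the lips' undersides begin; they run clockwise down to 13 mm (3.4 mm per radian). The lugs drop in with the barb 90 degrees anticlockwise of the cradle (seen from outside), so down the slope; the collar may be clamped up to 26 degrees either way from that, unknown; each gap leaves about 5 degrees of play either way. Lugs on a lip: foot 8 mm deep. Barb up the slope is half a turn wrong.
- seal_face (a point): Centre of the sprung rubber seal 23.6 mm below the mouth (12 N preload, 2.2 N per mm); axes as port. The foot sinks to it when the lugs are in the gaps. Clockwise turning is free at first, then gets stiff 15 to 70 degrees before the cradle as the thread draws the elbow up to 4 mm down onto the seal. Friction holds it when let go. A hard stop comes 5 to 60 degrees past the cradle.
- cradle (a point): Forked hose cradle, a notched steel plate 34 mm wide standing on the sloping face: point in the middle of the notch, level with the mouth, 82 mm from the bore axis along the port's y; axes as port. The barb passes above it.
- case: Black case tray with grey insert, 192 x 162 mm, fixed. Origin on the bench under the middle of the cutout, z up. Insert top 48 mm high, rim 56 mm. The elbow's round body rests on the insert, foot 14 mm above the bench, barb along the case's x; a sprung pad grips the shank: pull straight up with small turns, about 10 to 20 N.
- unit: Block heater, fixed, pale housing 200 mm wide, 134 mm high at the rear, front to its -x; origin on the bench straight below the centre of the port mouth. It reaches 60 mm forward and 200 mm back from there; the sloping face lies 34 mm below the mouth along the bore axis.
- rack: White tube rack, 120 x 44 mm, 67 mm high with capped tubes, loose; leave it. Origin at the underside.
- jar: White lidded jar 54 mm across, 75 mm high, loose; leave it. Origin at the underside.
- reagent: Amber bottle 60 mm across, 130 mm high, loose; leave it. Origin at the underside.
There are look-alikes about, which are no part of the job. Of the things shaped like the part that bears elbow_mid, the brass one is meant.

How it is judged (in metres and radians):
On the way, in this order (a step that is already met when the one before it is completed fails the run):
1. the elbow is pulled clear of the case (z of elbow_foot in the frame of case above 0.06 m), for 0.1 s.
2. the elbow's foot is down in the port, lugs past the thread start (z of elbow_foot in the frame of port below -0.0215 m and distance between elbow_foot and port below 0.03 m), for 0.1 s.
At the end, for the whole second after the job is handed in: The elbow is let go and at rest in the collar, its foot at least 24.1 mm below the mouth (drawn onto the seal by the thread), its shank within 0.1 rad of the bore axis, and its barb tip within 13 mm (about 12 degrees) sideways of the line to the cradle (z of elbow_foot in the frame of port below -0.0241 m and distance between elbow_foot and port below 0.032 m and angle between the z axis of elbow and the z axis of port, either way round below 0.1 rad and y of barb_tip in the frame of port above 0.05 m and x of barb_tip in the frame of port between -0.013 and 0.013 m and linear speed of elbow below 0.02 m/s); the robot touches nothing.
It fails at once if the elbow is turned more than 20 degrees clockwise beyond the cradle (z of elbow_foot in the frame of port below -0.0225 m and distance between elbow_foot and port below 0.035 m and x of barb_tip in the frame of port above 0.022 m and y of barb_tip in the frame of port above 0 m).
It fails at once if the jar, the tube rack or the amber bottle is moved more than 20 mm (distance of any of jar, rack, reagent from where it was at the start of the episode above 0.02 m).
It also fails if it takes over 58 s, if anything falls off the work surface, if the arm or the gripper's body presses on something with over 40 N, if the wrist force passes 120 N, or if a joint passes its speed limit or range.

## Working session

There is one attempt and no reset: what is moved stays moved. The work goes in short steps, Python scripts to look and compute and a tool call to move; the robot and the scene stay as the last step left them, time stands still between calls to the robot, and variables do not carry over. Pictures are saved under pics/ and viewed, and the job is handed in when it is done.

Besides the shell and the picture viewer there is one more tool, called after "Emit:" by a JSON object that holds its "api" and its "payload", one argument or row to a line. send_rows: Moves the arm, as the interface text tells. Its arguments: {"type":"object","properties":{"slide":{"type":"array"},"rot":{"type":"array"},"fingers":{"type":"array"},"grip_force":{"type":"number"}},"required":["slide","rot","fingers"]}

```bash
mkdir -p pics; ls; python3 - <<'E'
from plant import *
import cv2
s=read_state(); print(s)
print(tip_extent if not callable(tip_extent) else tip_extent())
for n in("side","top"):
    f=grab_frame(n); print(n,f["K"],f["camera_from_world"],[k for k in f])
    cv2.imwrite(f"pics/{n}0.png",cv2.resize(f["pixels"][:,:,::-1],(800,600),interpolation=cv2.INTER_CUBIC))
    cv2.imwrite(f"pics/raw_{n}0.png",f["pixels"][:,:,::-1])
E
```

```text
pics
{'clock': 0.0, 'qpos': array([ 6.02181373e+01,  1.58472064e+01,  8.62950358e+01, -1.30919757e-03,
        7.79624447e+01, -6.93145687e+00]), 'qd': array([-0.00029646,  0.00433346, -0.11561488, -0.06421478, -0.02499615,
       -0.00024465]), 'joint_torque': array([ 5.71847977e-04, -4.16756880e+01, -2.45796454e+01, -5.62754963e-05,
        1.08721107e-02,  8.58589093e-07]), 'ee_pos': array([223.03479965, 529.43334323, 244.44511222]), 'orientation': array([[-9.21523649e-01,  3.88321227e-01, -8.88138669e-04],
       [ 3.88322192e-01,  9.21522287e-01, -1.59690823e-03],
       [ 1.98326215e-04, -1.81647265e-03, -9.99998331e-01]]), 'force': array([0.06460218, 0.17332171, 0.83634864]), 'wrist_torque': array([-0.05558063,  0.0393502 ,  0.03640413]), 'grip_width': 85.31758516653899}
14.0
side [[489.78392526   0.         255.05166398]
 [  0.         489.78392526 187.03025195]
 [  0.           0.           1.        ]] [[ 9.94495587e-01 -1.04758929e-01 -2.02339707e-03 -6.13521148e+02]
 [ 7.75905903e-02  7.23329138e-01  6.86130205e-01 -8.75548249e+01]
 [-7.04146833e-02 -6.82510457e-01  7.27475943e-01 -1.42144263e+03]
 [ 0.00000000e+00  0.00000000e+00  0.00000000e+00  1.00000000e+00]] ['pixels', 'K', 'camera_from_world']
top [[461.11791317   0.         259.01371329]
 [  0.         461.11791317 194.81024822]
 [  0.           0.           1.        ]] [[-1.38873210e-02 -9.99891244e-01 -4.96413263e-03 -6.79553741e+01]
 [ 9.83606740e-01 -1.45534918e-02  1.79738635e-01 -6.07140094e+02]
 [-1.79791333e-01 -2.38666618e-03  9.83701876e-01 -1.14649480e+03]
 [ 0.00000000e+00  0.00000000e+00  0.00000000e+00  1.00000000e+00]] ['pixels', 'K', 'camera_from_world']
```

View pics/side0.png

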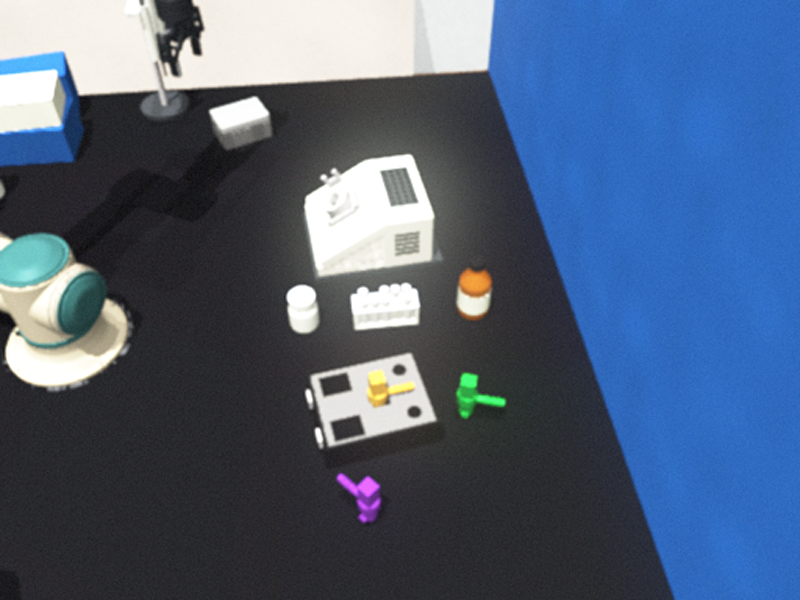

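View pics/top0.png

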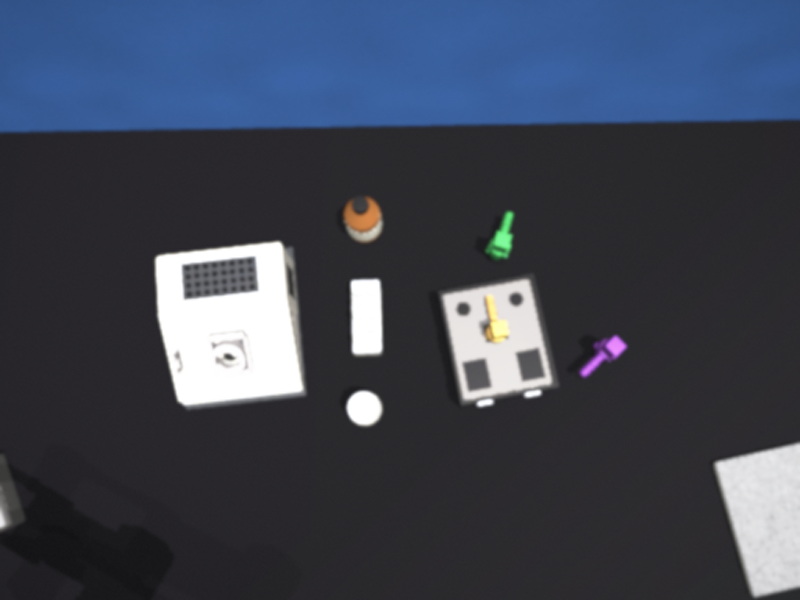

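Top view: world x is up and y is left. The heater is at about (230,320), its collar at (230,357) and the cradle at (178,360). The brass elbow is at (497,328) with its barb pointing up. Next I'll enlarge both areas.

```bash
cat > h.py <<'E'
import numpy as np, cv2
from plant import *
def crop(name,box,out,pix=None,s=None):
    f=grab_frame(name) if pix is None else None
    p=f["pixels"][:,:,::-1] if pix is None else pix
    x0,y0,x1,y1=box
    s=s or min(800/(x1-x0),600/(y1-y0))
    c=cv2.resize(p[y0:y1,x0:x1],None,fx=s,fy=s,interpolation=cv2.INTER_CUBIC)
    for u in range((x0//10+1)*10,x1,10):
        cv2.line(c,(int((u-x0)*s),0),(int((u-x0)*s),6 if u%50 else 14),(0,255,255),1)
        if u%20==0: cv2.putText(c,str(u),(int((u-x0)*s)-10,24),0,.4,(0,255,255),1)
    for v in range((y0//10+1)*10,y1,10):
        cv2.line(c,(0,int((v-y0)*s)),(6,int((v-y0)*s)),(0,255,255),1)
        if v%20==0: cv2.putText(c,str(v),(8,int((v-y0)*s)+4),0,.4,(0,255,255),1)
    cv2.imwrite(out,c)
CAM=dict(side=(np.array([[489.78392526,0,255.05166398],[0,489.78392526,187.03025195],[0,0,1]]),np.array([[ 9.94495587e-01,-1.04758929e-01,-2.02339707e-03,-6.13521148e+02],[7.75905903e-02,7.23329138e-01,6.86130205e-01,-8.75548249e+01],[-7.04146833e-02,-6.82510457e-01,7.27475943e-01,-1.42144263e+03]])),
top=(np.array([[461.11791317,0,259.01371329],[0,461.11791317,194.81024822],[0,0,1]]),np.array([[-1.38873210e-02,-9.99891244e-01,-4.96413263e-03,-6.79553741e+01],[9.83606740e-01,-1.45534918e-02,1.79738635e-01,-6.07140094e+02],[-1.79791333e-01,-2.38666618e-03,9.83701876e-01,-1.14649480e+03]])))
def proj(name,P):
    K,T=CAM[name]; P=np.atleast_2d(P); c=P@T[:,:3].T+T[:,3]
    q=np.c_[c[:,0],-c[:,1],-c[:,2]]@K.T
    return q[:,:2]/q[:,2:]
def ray(name,uv):
    K,T=CAM[name]; d=np.linalg.solve(K,[uv[0],uv[1],1]); d=np.array([d[0],-d[1],-d[2]])
    R=T[:,:3]; o=-R.T@T[:,3]; d=R.T@d; return o,d/np.linalg.norm(d)
def onz(name,uv,z):
    o,d=ray(name,uv); return o+d*(z-o[2])/d[2]
def tri(us,ut):
    o1,d1=ray("side",us); o2,d2=ray("top",ut)
    t=np.linalg.lstsq(np.c_[d1,-d2],o2-o1,rcond=None)[0]
    a=o1+t[0]*d1;b=o2+t[1]*d2; return (a+b)/2,np.linalg.norm(a-b)
E
python3 - <<'E'
from h import *
t=cv2.imread("pics/raw_top0.png");s=cv2.imread("pics/raw_side0.png")
crop("top",(275,170,365,262),"pics/tc.png",t)
crop("top",(95,150,200,262),"pics/tu.png",t)
crop("side",(190,220,285,292),"pics/sc.png",s)
crop("side",(185,95,285,178),"pics/su.png",s)
E
```

```text
(no output)
```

View pics/tc.png

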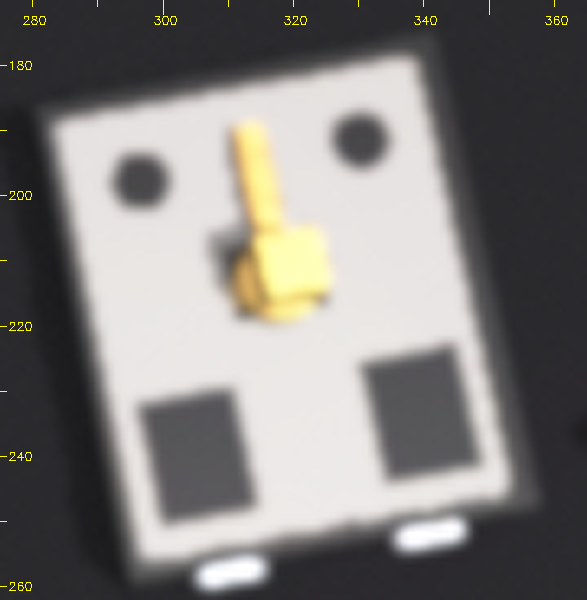

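View pics/tu.png

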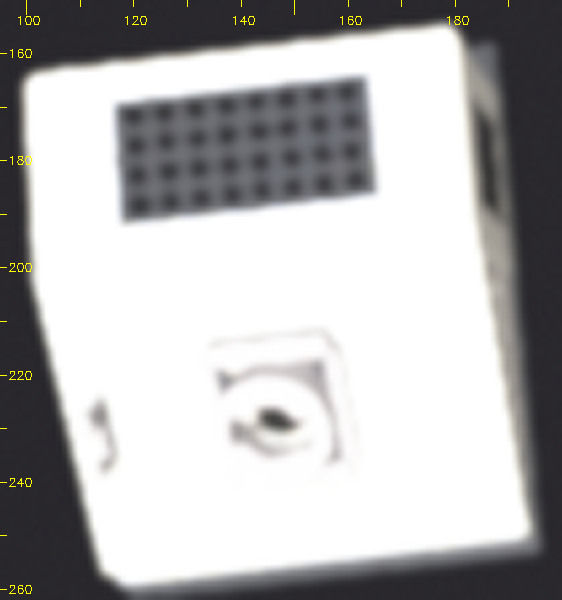

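View pics/sc.png

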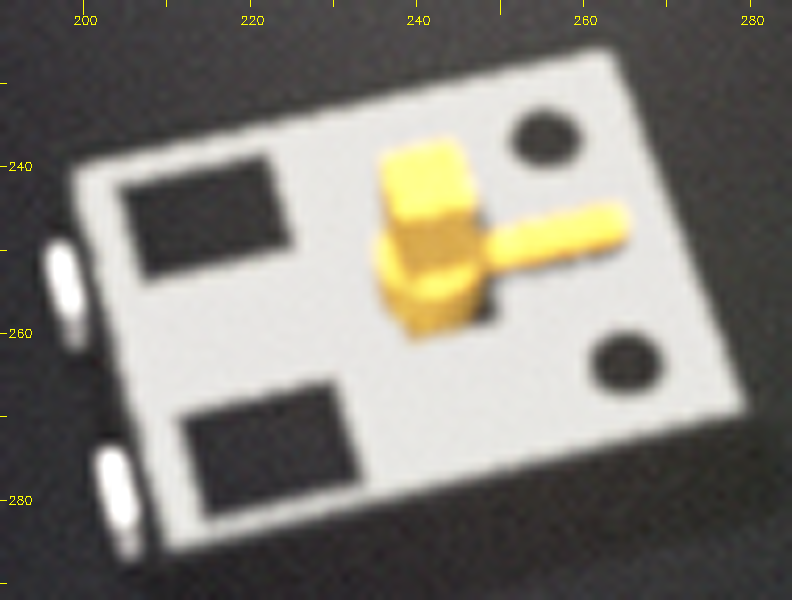

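View pics/su.png

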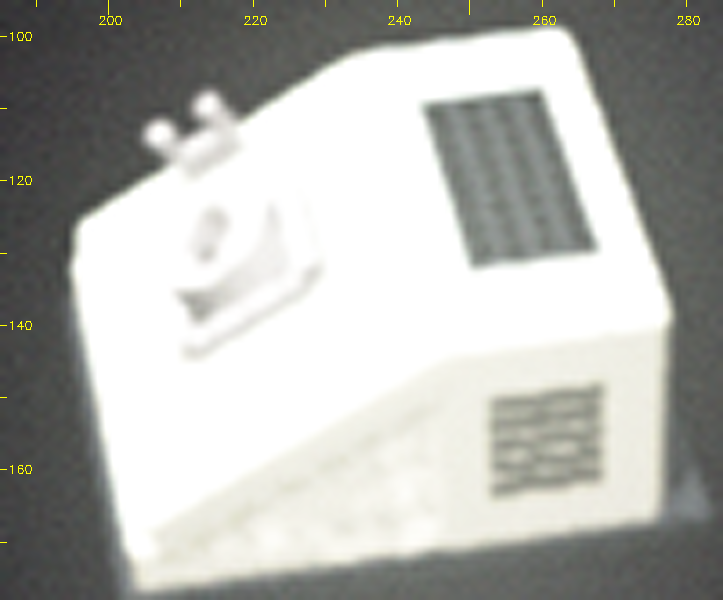

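```bash
cat > fit.py <<'E'
from h import *
from scipy.optimize import least_squares
def Rz(a): c,s=np.cos(a),np.sin(a); return np.array([[c,-s,0],[s,c,0],[0,0,1]])
U=dict(BL=(200,100,134),BR=(200,-100,134),RL=(83.6,100,134),RR=(83.6,-100,134),FL=(-60,100,51),FR=(-60,-100,51),GR=(200,-100,0),HR=(-60,-100,0))
obs=[("top","BL",(99.5,164)),("top","BR",(182,154.5)),("top","FR",(195,250)),("top","RL",(100.5,203)),
("side","BL",(264,98.5)),("side","BR",(277.5,139)),("side","RR",(247,144)),("side","RL",(236,101.5)),("side","FL",(195.5,126)),("side","GR",(276,167)),("side","HR",(204,177))]
def res(p):
    return np.concatenate([proj(c,Rz(p[2])@np.array(U[k])+[p[0],p[1],0])[0]-uv for c,k,uv in obs])
r=least_squares(res,[500,250,0],loss="soft_l1"); 
if __name__=="__main__":
    print("unit",r.x[:2],np.degrees(r.x[2])); print(np.round(res(r.x).reshape(-1,2),1))
    x,y,a=r.x; M=Rz(a)
    for P,n in (((0,0,125),"mouth"),((0,82,125),"cradle")): 
        w=M@np.array(P)+[x,y,0]; print(n,w,proj("top",w),proj("side",w))
    print("head top", tri((241.3,242.2),(320.3,211.2)), onz("side",(241.3,242.2),104),onz("top",(320.3,211.2),104))
    print("barb tip", onz("side",(264.8,246.5),58),onz("top",(313,190),58), tri((264.8,246.5),(313,190)))
    V=dict(BL=(0,0,0))
E
python3 fit.py
```

```text
unit [502.55560458 199.55246815] 5.0537073476273155
[[-0.3 -7.2]
 [-2.1 -5.8]
 [-2.2  5.6]
 [ 0.7  0. ]
 [ 4.1 -0. ]
 [ 4.7 -0.7]
 [-3.4 -0.6]
 [-3.4  1.2]
 [-5.   2.3]
 [ 4.6  3.4]
 [-5.2  4.9]]
mouth [502.55560458 199.55246815 125.        ] [[145.18461128 233.40070606]] [[211.0684884  127.83356365]]
cradle [495.33226497 281.23369834 125.        ] [[111.284198   236.87424873]] [[207.67821035 111.5280426 ]]
head top (array([ 556.11611325, -228.11268327,  102.34977184]), np.float64(4.59973913010899)) [ 558.32513626 -228.86863834  104.        ] [ 553.56976752 -228.12087944  104.        ]
barb tip [ 619.96002086 -214.72746875   58.        ] [ 616.16902505 -217.28149263   58.        ] (array([ 617.75126553, -216.84624394,   60.2601231 ]), np.float64(3.9822043581574813))
```

```bash
python3 - <<'E'
from h import *
# average several frames? costs time; use the raw picture
t=cv2.imread("pics/raw_top0.png").astype(float);s=cv2.imread("pics/raw_side0.png").astype(float)
def enh(p,lo): return np.clip((p-lo)/(255-lo),0,1)**3*255
crop("top",(100,205,180,265),"pics/tu2.png",enh(t,150).astype(np.uint8))
crop("side",(190,95,250,150),"pics/su2.png",enh(s,150).astype(np.uint8))
E
```

```text
(no output)
```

View pics/tu2.png

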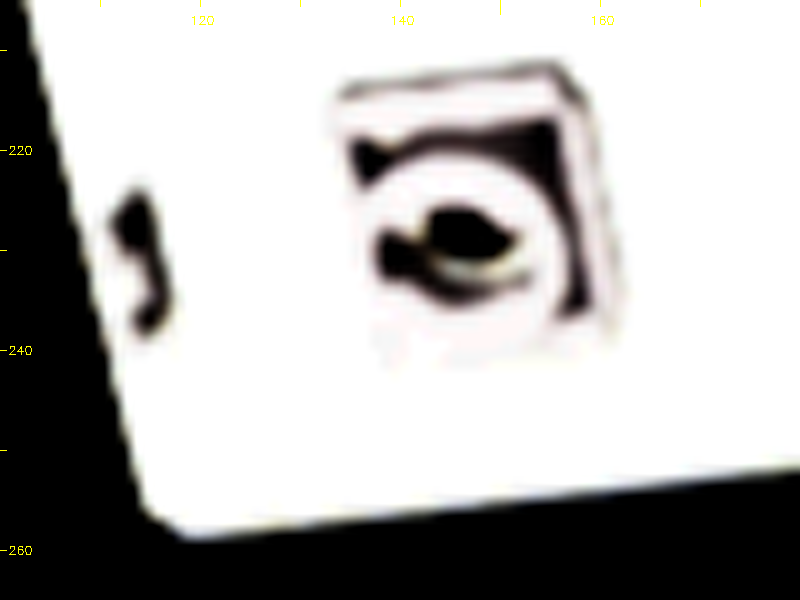

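View pics/su2.png

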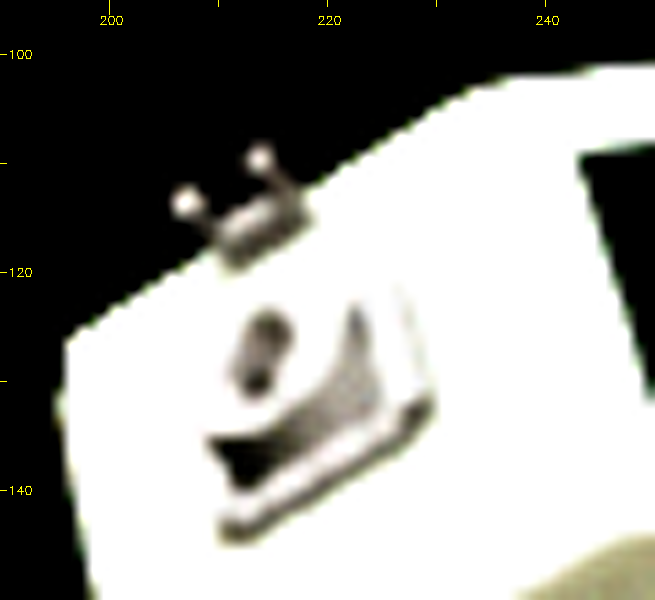

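```bash
cat > fit2.py <<'E'
from fit import *
s3,c3=np.sin(np.pi/6),np.cos(np.pi/6)
def portM(p):  # columns x(up slope),y,z ; unit front -x
    return Rz(p[2])@np.array([[c3,0,-s3],[0,1,0],[s3,0,c3]])
def pw(p,P): return np.atleast_2d(P)@portM(p).T+[p[0],p[1],125]
arc=np.array([(137,223.5),(140,221),(145,220),(150,221.5),(154,225),(156.5,230),(157,235)])
th=np.linspace(0,2*np.pi,180)
circ=lambda r,z=0:np.c_[r*np.cos(th),r*np.sin(th),0*th+z]
if __name__=="__main__":
    for n in("side","top"): print(n,ray(n,(256,192))[0])
    def res2(p):
        e=proj("top",pw(p,circ(26)))
        a=[np.min(np.hypot(*(e-q).T))*np.sign(np.hypot(*(q-e.mean(0)))-np.hypot(*(e[np.argmin(np.hypot(*(e-q).T))]-e.mean(0)))) for q in arc]
        return np.r_[a]
    r2=least_squares(lambda q:res2([q[0],q[1],np.radians(5)]),[512,199],diff_step=1e-3); print(r2.x,res2([*r2.x,np.radians(5)]).round(1))
    p=[*r2.x,np.radians(5)]
    t=cv2.imread("pics/raw_top0.png");s=cv2.imread("pics/raw_side0.png")
    def draw(im,n,box,out,p):
        x0,y0,x1,y1=box; S=min(800/(x1-x0),600/(y1-y0))
        c=np.clip((im.astype(float)-100)/155,0,1)**2*255
        c=cv2.resize(c[y0:y1,x0:x1].astype(np.uint8),None,fx=S,fy=S,interpolation=cv2.INTER_CUBIC)
        def pl(P,col,cl=True):
            q=((proj(n,P)+0.5-[x0,y0])*S).astype(int); cv2.polylines(c,[q],cl,col,1)
        pl(pw(p,circ(26)),(0,0,255));pl(pw(p,circ(20)),(255,0,0));pl(pw(p,circ(14)),(255,0,255));pl(pw(p,circ(26,-34)),(0,200,0))
        pl(pw(p,[(-17,82,0),(17,82,0),(17,82,-34),(-17,82,-34)]),(0,160,255))
        W=lambda L:np.array(L,float)@Rz(p[2]).T+[p[0],p[1],0]
        pl(W([U[k] for k in("BL","BR","RR","FR","FL","RL")]),(0,200,200));pl(W([U["RL"],U["RR"]]),(0,200,200))
        pl(W([U["FR"],U["HR"],U["GR"],U["BR"]]),(0,200,200),False)
        cv2.imwrite(out,c)
    draw(t,"top",(90,145,205,262),"pics/ot.png",p);draw(s,"side",(185,90,290,180),"pics/os.png",p)
E
python3 fit2.py
```

```text
side [ 516.84707214 -971.09032136 1092.89793074]
top [ 390.11354212  -79.52029229 1236.59827784]
[510.09052206 198.28913253] [ 0.3  0.5  0.4 -0.1 -0.5 -0.1  1.3]
```

```bash
sleep 1
```

```text
(no output)
```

View pics/ot.png

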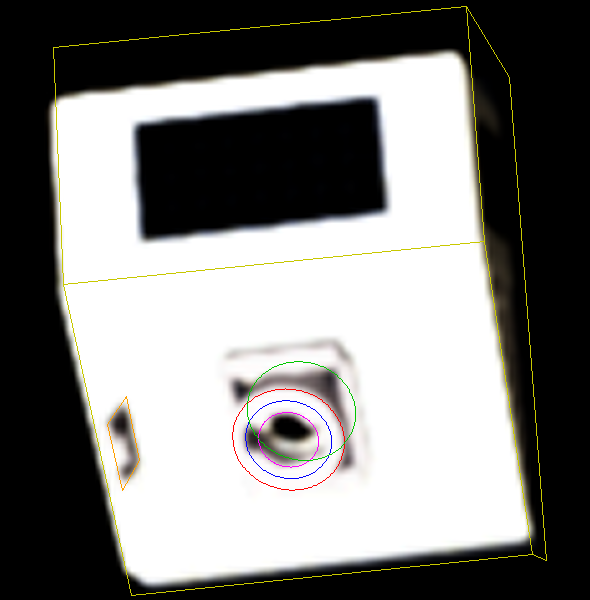

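View pics/os.png

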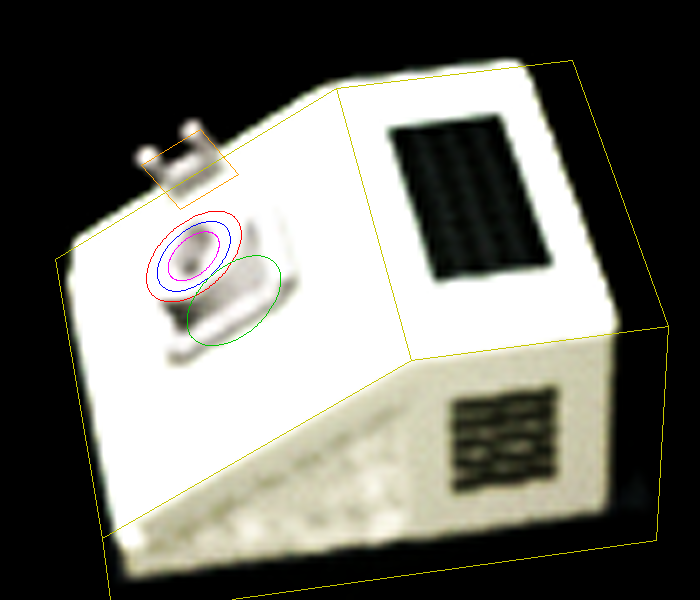

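```bash
python3 - <<'E'
from fit2 import *
h=0.5
def T(a,b):
    a=np.array(a)-h;b=np.array(b)-h
    P,e=tri(a,b); return P.round(1),round(e,1)
print("headtop",T((241.3,242.2),(320.3,211.2)),onz("side",np.array((241.3,242.2))-h,104).round(1),onz("top",np.array((320.3,211.2))-h,104).round(1))
print("barb",T((264.8,246.5),(313,190)),onz("side",np.array((264.8,246.5))-h,58).round(1),onz("top",np.array((313,190))-h,58).round(1))
# insert corners
ct=[(283.5,189),(338,178.5),(352.5,246),(296.5,255.5)]
cs=[(263,226),(279.3,269),(209.5,286),(199,240.5)]
cs=[cs[0],cs[1],cs[2],cs[3]]
for a,b in zip(ct,cs): print(onz("top",np.array(a)-h,48).round(1),onz("side",np.array(b)-h,48).round(1),T(b,a))
vt=np.array([(117,169.5),(163,164.5),(165,186),(118.5,191.5)])-h
W=[onz("top",v,134) for v in vt]; ang=lambda a,b:np.degrees(np.arctan2(b[1]-a[1],b[0]-a[0]))
print("vent yaw",[ang(W[1],W[0])-90,ang(W[2],W[3])-90,ang(W[3],W[0]),ang(W[2],W[1])])
vs=np.array([(244,109),(260,107.5),(267.5,129.7),(250.5,132)])-h
W=[onz("side",v,134) for v in vs]
print("vent yaw s",[ang(W[0],W[1]),ang(W[3],W[2]),ang(W[3],W[0])-90,ang(W[2],W[1])-90])
for n,a,b in(("back",(99.5,164),(182,155)),("front",(118,259),(192,252))):
    A=onz("top",a,134);B=onz("top",b,134);print(n,ang(B,A)-90)
E
```

```text
headtop (array([ 556.1, -226.9,  103.3]), np.float64(2.3)) [ 557.2 -227.2  104. ] [ 554.8 -226.9  104. ]
barb (array([ 617.7, -215.6,   61.3]), np.float64(1.6)) [ 618.9 -213.    58. ] [ 617.5 -216.    58. ]
[ 623.3 -139.9   48. ] [ 623.1 -136.5   48. ] (array([ 622.6, -139.7,   51.9]), np.float64(0.2))
[ 649.3 -284.1   48. ] [ 648.1 -279.5   48. ] (array([ 647.7, -283.2,   53.7]), np.float64(0.7))
[ 471.6 -313.4   48. ] [ 470.1 -310.6   48. ] (array([ 470.8, -312.8,   51.6]), np.float64(1.1))
[ 449.4 -169.1   48. ] [ 448.  -167.5   48. ] (array([ 448.7, -169. ,   50.1]), np.float64(1.2))
vent yaw [np.float64(5.535807451568644), np.float64(6.051775754516143), np.float64(6.1663420546339225), np.float64(6.505779137024848)]
vent yaw s [np.float64(2.492908601565942), np.float64(5.635158061704533), np.float64(4.778029624128024), np.float64(5.381926546718759)]
back 5.572228573657981
front 4.569061365684945
```

```bash
cat > cmd.py <<'E'
import json,sys,os
from h import *
from scipy.spatial.transform import Rotation as Ro
def Rz(a): c,s=np.cos(a),np.sin(a); return np.array([[c,-s,0],[s,c,0],[0,0,1]])
def down(yawdeg): return Rz(np.radians(yawdeg))@np.diag([1,-1,-1.])
F="cmd.json"
def load():
    if not os.path.exists(F): return np.array([223.299,529.905,245.328]),down(157.151)
    d=json.load(open(F)); return np.array(d["p"]),np.array(d["R"])
def apply(slide,rot):   # last row of a sent call
    p,R=load(); p=p+R@(np.array(slide)*10.); R=R@Ro.from_rotvec(rot).as_matrix()
    json.dump(dict(p=p.tolist(),R=R.tolist()),open(F,"w")); return p,R
def to(pt,Rt):
    p,R=load(); s=R.T@(np.array(pt)-p)/10; r=Ro.from_matrix(R.T@Rt).as_rotvec()
    return s.round(3),r.round(4)
E
python3 - <<'E'
from cmd import *
print(to([556,-227,190],down(9.7)))
s=read_state();p,R=load();print(Ro.from_matrix(R.T@s["orientation"]).as_rotvec())
E
```

```text
(array([-60.05 , -56.832,   5.533]), array([0.    , 0.    , 2.5735]))
[1.58744614e-03 2.17236726e-04 7.06536366e-05]
```

Emit:
{"api": "send_rows", "payload": {
  "slide": [
    [-60, -56.8, 0],
    [-60, -56.8, 0],
    [-60, -56.8, 0],
    [-60, -56.8, 0],
    [-60, -56.8, 0],
    [-60, -56.8, 0],
    [-60, -56.8, 0],
    [-60, -56.8, 0],
    [-60, -56.8, 0],
    [-60, -56.8, 0]
  ],
  "rot": [
    [0, 0, 2.57],
    [0, 0, 2.57],
    [0, 0, 2.57],
    [0, 0, 2.57],
    [0, 0, 2.57],
    [0, 0, 2.57],
    [0, 0, 2.57],
    [0, 0, 2.57],
    [0, 0, 2.57],
    [0, 0, 2.57]
  ],
  "fingers": [1, 1, 1, 1, 1, 1, 1, 1, 1, 1]
}}

```text
clock: 1.35
ee_pos: [475.0, -44.3, 245.1]
orientation: [[0.652, 0.759, 0.0], [0.759, -0.652, 0.001], [0.001, -0.0, -1.0]]
force: [0.5, 1.0, -0.6]
grip_width: 85.8
```

```bash
mv cmd.py rc.py; cat >> rc.py <<'E'
def sync(dz=0.9):
    s=read_state(); p=np.array(s["ee_pos"])+[0,0,dz]
    json.dump(dict(p=p.tolist(),R=np.array(s["orientation"]).tolist()),open(F,"w"))
    return s
def rep():
    s=read_state(); p,R=load()
    print("t",round(s["clock"],2),"pos",s["ee_pos"].round(1),"err",(s["ee_pos"]-p).round(1),"roterr",np.degrees(Ro.from_matrix(R.T@s["orientation"]).as_rotvec()).round(2),"F",s["force"].round(1),"T",s["wrist_torque"].round(2),"g",round(s["grip_width"],1),"q",s["qpos"].round(0))
    return s
E
python3 - <<'E'
from rc import *
sync();rep();print(to([556,-227,190],down(9.7)))
E
```

```text
t 1.35 pos [475.  -44.3 245.1] err [ 0.   0.  -0.9] roterr [0. 0. 0.] F [ 0.5  1.  -0.6] T [ 0.   -0.02 -0.  ] g 85.8 q [-14.   7.  97.   0.  75.  27.]
(array([-8.589, 18.051,  5.592]), array([-5.000e-04, -4.000e-04,  6.917e-01]))
```

Emit:
{"api": "send_rows", "payload": {
  "slide": [
    [-8.6, 18.05, 5.6],
    [-8.6, 18.05, 5.6],
    [-8.6, 18.05, 5.6],
    [-8.6, 18.05, 5.6],
    [-8.6, 18.05, 5.6],
    [-8.6, 18.05, 5.6],
    [-8.6, 18.05, 5.6]
  ],
  "rot": [
    [0, 0, 0.692],
    [0, 0, 0.692],
    [0, 0, 0.692],
    [0, 0, 0.692],
    [0, 0, 0.692],
    [0, 0, 0.692],
    [0, 0, 0.692]
  ],
  "fingers": [0.2, 0.2, 0.2, 0.2, 0.2, 0.2, 0.2]
}}

```text
clock: 2.22
ee_pos: [556.5, -223.3, 189.9]
orientation: [[0.984, 0.177, 0.001], [0.177, -0.984, 0.0], [0.001, -0.0, -1.0]]
force: [-0.7, 0.1, -0.3]
grip_width: 51.1
```

```bash
python3 - <<'E'
from rc import *
apply([-8.6,18.05,5.6],[0,0,.692]);rep()
f=grab_frame("side")["pixels"][:,:,::-1];crop("side",(190,185,285,292),"pics/s2.png",f)
f=grab_frame("top")["pixels"][:,:,::-1];crop("top",(275,160,365,252),"pics/t2.png",f)
p=read_state()["ee_pos"]
print(proj("side",p),proj("top",p),proj("side",p-[0,0,14]),proj("top",p-[0,0,14]))
E
```

```text
t 2.23 pos [ 556.5 -223.3  189.9] err [0.6 3.8 0. ] roterr [-0.03  0.02 -0.52] F [-0.7  0.1 -0.3] T [-0.02  0.03 -0.01] g 51.1 q [-29.  20.  88.   0.  72.  51.]
[[239.61914011 218.70058383]] [[322.95000671 204.45958597]] [[239.76409228 222.41420682]] [[322.15917825 205.41722356]]
```

View pics/s2.png

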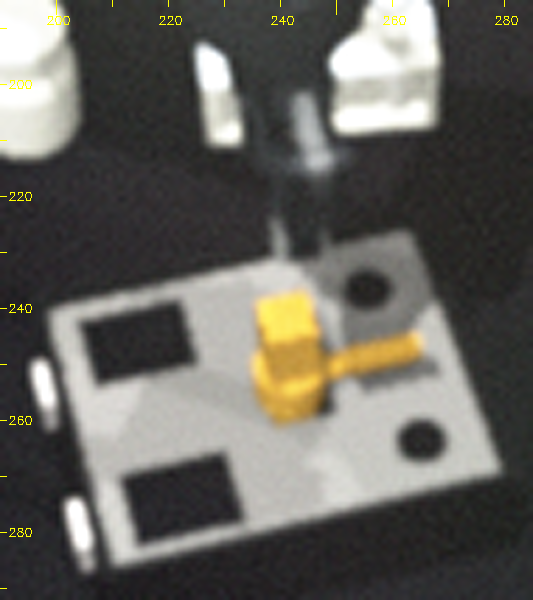

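View pics/t2.png

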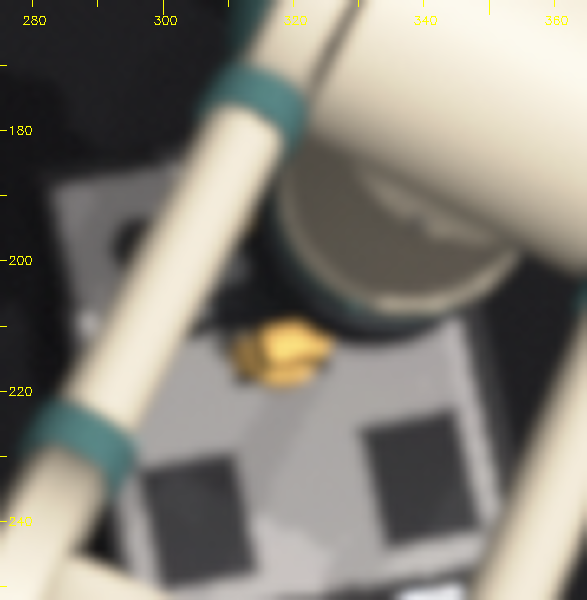

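Emit:
{"api": "send_rows", "payload": {
  "slide": [
    [0, 0, 4],
    [0, 0, 7],
    [0, 0, 9],
    [0, 0, 10.2],
    [0, 0, 10.2]
  ],
  "rot": [
    [0, 0, 0],
    [0, 0, 0],
    [0, 0, 0],
    [0, 0, 0],
    [0, 0, 0]
  ],
  "fingers": [0.2, 0.2, 0.2, 0.2, 0.2]
}}

```text
clock: 2.95
ee_pos: [556.6, -224.1, 87.0]
orientation: [[0.984, 0.176, -0.001], [0.176, -0.984, 0.001], [-0.001, -0.001, -1.0]]
force: [0.7, -0.8, 0.1]
grip_width: 51.2
```

```bash
python3 - <<'E'
from rc import *
apply([0,0,10.2],[0,0,0]);rep()
f=grab_frame("side")["pixels"][:,:,::-1];crop("side",(200,200,280,280),"pics/s3.png",f)
E
```

```text
t 2.95 pos [ 556.6 -224.1   87. ] err [ 0.6  2.9 -0.9] roterr [ 0.01 -0.05 -0.43] F [ 0.7 -0.8  0.1] T [ 0.05  0.   -0.02] g 51.2 q [-29.  25.  96.   0.  59.  51.]
```

View pics/s3.png

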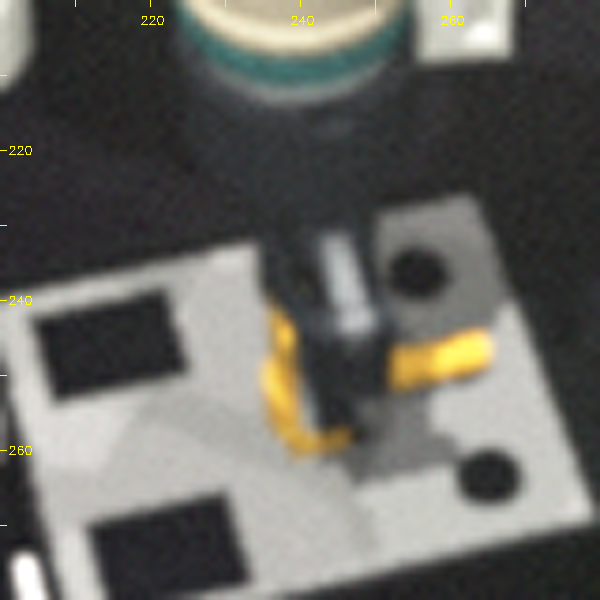

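```bash
python3 - <<'E'
from rc import *
s=read_state();p=s["ee_pos"];R=s["orientation"]
for y in(25.6,40):
  for x in(-11,0,11):
    for z in(14,0,-20): print(y,x,z,(proj("side",p+R@[x,y,z])[0]+.5).round(1))
E
python3 - <<'E'
import sys;sys.path.insert(0,".")
import os;os.chdir(".")
from rc import *
f=grab_frame("side")["pixels"][:,:,::-1]
f=np.clip(f.astype(float)*2.5,0,255).astype(np.uint8)
crop("side",(220,205,270,270),"pics/s4.png",f)
E
```

```text
25.6 -11 14 [239.9 257.4]
25.6 -11 0 [239.7 254.2]
25.6 -11 -20 [239.5 249.4]
25.6 0 14 [244.1 256.4]
25.6 0 0 [244.  253.2]
25.6 0 -20 [243.8 248.4]
25.6 11 14 [248.3 255.4]
25.6 11 0 [248.2 252.2]
25.6 11 -20 [248.1 247.4]
40 -11 14 [241.3 262. ]
40 -11 0 [241.2 258.7]
40 -11 -20 [241. 254.]
40 0 14 [245.6 261. ]
40 0 0 [245.5 257.7]
40 0 -20 [245.3 253. ]
40 11 14 [249.8 260. ]
40 11 0 [249.7 256.7]
40 11 -20 [249.7 252. ]
```

View pics/s4.png

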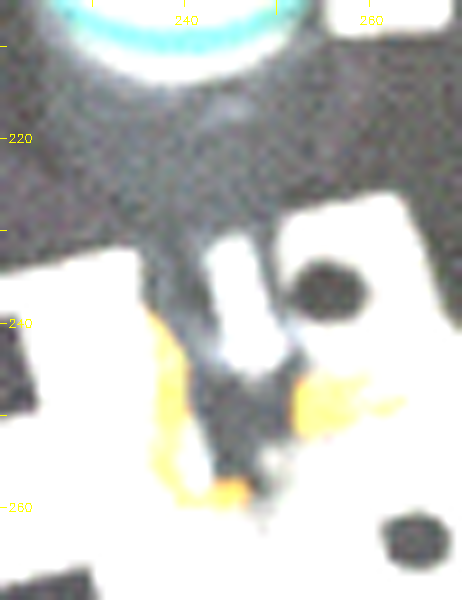

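Emit:
{"api": "send_rows", "payload": {
  "slide": [
    [0, 0.28, 0],
    [0, 0.28, 0],
    [0, 0.28, 0],
    [0, 0.28, 0],
    [0, 0.28, 0],
    [0, 0.28, 0]
  ],
  "rot": [
    [0, 0, 0],
    [0, 0, 0],
    [0, 0, 0],
    [0, 0, 0],
    [0, 0, 0],
    [0, 0, 0]
  ],
  "fingers": [0.2, -0.6, -0.6, -0.6, -0.6, -0.6],
  "grip_force": 90
}}

```text
clock: 3.8
ee_pos: [557.5, -226.8, 88.0]
orientation: [[0.985, 0.175, 0.001], [0.175, -0.985, 0.001], [0.001, -0.001, -1.0]]
force: [-0.8, 2.9, 5.6]
grip_width: 22.8
```

```bash
python3 - <<'E'
from rc import *
sync(0);rep()
E
```

```text
t 3.8 pos [ 557.5 -226.8   88. ] err [0. 0. 0.] roterr [0. 0. 0.] F [-0.8  2.9  5.6] T [ 0.44  0.16 -0.07] g 22.8 q [-29.  25.  96.   0.  59.  51.]
```

Emit:
{"api": "send_rows", "payload": {
  "slide": [
    [0, 0, 0],
    [0, 0, -0.3],
    [0, 0, -0.7],
    [0, 0, -1.1],
    [0, 0, -1.6],
    [0, 0, -2.2],
    [0, 0, -2.8],
    [0, 0, -3.6],
    [0, 0, -4.6],
    [0, 0, -6]
  ],
  "rot": [
    [0, 0, 0],
    [0, 0, 0.06],
    [0, 0, -0.06],
    [0, 0, 0.06],
    [0, 0, -0.06],
    [0, 0, 0.06],
    [0, 0, -0.06],
    [0, 0, 0.04],
    [0, 0, 0],
    [0, 0, 0]
  ],
  "fingers": [-1, -1, -1, -1, -1, -1, -1, -1, -1, -1]
}}

```text
clock: 5.05
ee_pos: [556.5, -227.2, 146.6]
orientation: [[0.985, 0.175, -0.002], [0.175, -0.985, 0.001], [-0.002, -0.001, -1.0]]
force: [0.6, -0.6, -2.6]
grip_width: 22.7
```

```bash
python3 - <<'E'
from rc import *
apply([0,0,-6],[0,0,0]);rep()
f=grab_frame("side")["pixels"][:,:,::-1];crop("side",(200,180,280,280),"pics/s5.png",f)
E
```

```text
t 5.05 pos [ 556.5 -227.2  146.6] err [-0.9 -0.4 -1.5] roterr [ 0.03 -0.18 -0.  ] F [ 0.6 -0.6 -2.6] T [ 0.01  0.12 -0.06] g 22.7 q [-29.  22.  92.  -0.  67.  51.]
```

View pics/s5.png

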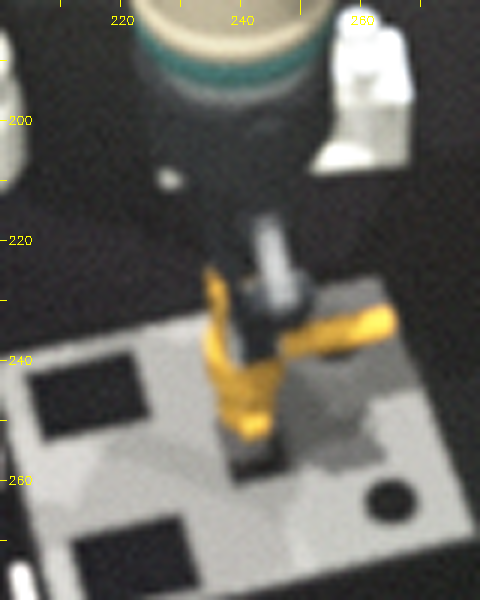

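```bash
python3 - <<'E'
from rc import *
acc={}
for n in("side","top"):
    acc[n]=np.mean([grab_frame(n)["pixels"][:,:,::-1].astype(float) for _ in range(3)],0)
    np.save(f"acc_{n}.npy",acc[n])
e=lambda p,lo:(np.clip((p-lo)/(255-lo),0,1)*255).astype(np.uint8)
a=e(acc["side"],60);b=e(acc["top"],60)
crop("side",(198,105,238,145),"pics/hs.png",a,s=15);crop("top",(130,208,170,248),"pics/ht.png",b,s=15)
x=np.hstack([cv2.imread("pics/hs.png"),cv2.imread("pics/ht.png")]);cv2.imwrite("pics/hh.png",cv2.resize(x,(800,400)))
E
```

```text
(no output)
```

View pics/hh.png

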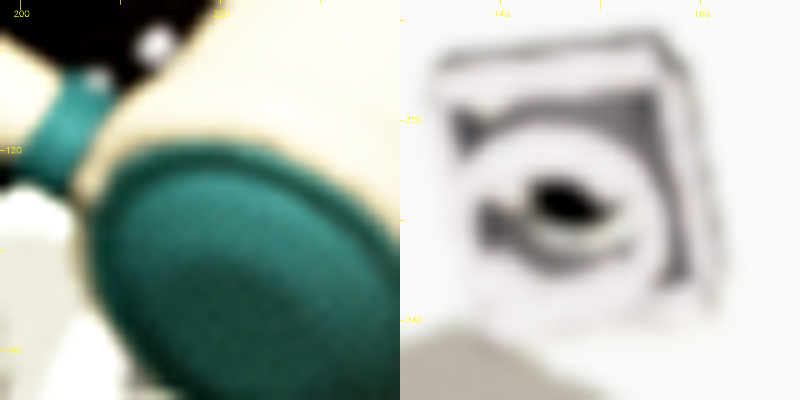

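```bash
python3 - <<'E'
from fit2 import *
t=np.load("acc_top.npy")
arc2=arc-0.5
def res2(q):
    e=proj("top",pw([q[0],q[1],np.radians(5.5)],circ(26))); c=e.mean(0)
    o=[]
    for a in arc2:
        i=np.argmin(np.hypot(*(e-a).T)); o.append(np.hypot(*(a-c))-np.hypot(*(e[i]-c)))
    return np.array(o)
r2=least_squares(res2,[512,199],diff_step=1e-3);print(r2.x,res2(r2.x).round(2))
p=[*r2.x,np.radians(5.5)]
x0,y0,S=130,208,13
ims=[]
for d in(-25,0,25):
    c=np.clip((t[208:248,130:170]-60)/195,0,1)*255
    c=cv2.resize(c.astype(np.uint8),None,fx=S,fy=S,interpolation=cv2.INTER_CUBIC)
    def pl(P,col,cl=False):
        q=((proj("top",pw(p,P))+.5-[x0,y0])*S).astype(int); cv2.polylines(c,[q],cl,col,1)
    pl(circ(26),(0,0,255),True)
    for base in(90,270):
        g=np.radians(np.linspace(base+d-28,base+d+28,20)); l=np.radians(np.linspace(base+d+28,base+d+152,20))
        for z,col in((0,(255,0,0)),(-5.5,(0,160,0))):
            pl(np.c_[20*np.cos(g),20*np.sin(g),0*g+z],col);pl(np.c_[14*np.cos(l),14*np.sin(l),0*l+z],col)
            for e in(g[0],g[-1]): pl([[14*np.cos(e),14*np.sin(e),z],[20*np.cos(e),20*np.sin(e),z]],col)
    ims.append(c)
cv2.imwrite("pics/gap.png",cv2.resize(np.hstack(ims),(800,267*1)))
cv2.imwrite("pics/gap0.png",ims[1])
E
```

```text
[511.3277488  199.51362914] [ 0.27  0.5   0.35 -0.13 -0.54 -0.14  1.25]
```

View pics/gap.png

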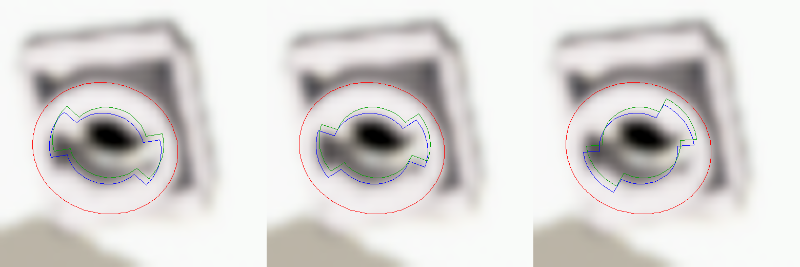

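View pics/gap0.png

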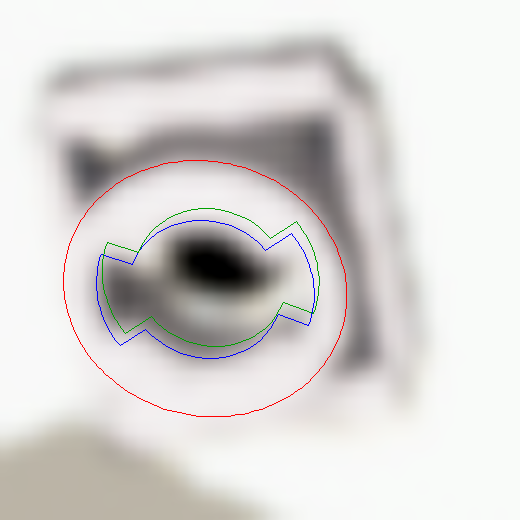

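```bash
cat >> rc.py <<'E'
M=np.array([511.8,199.5,125.]); YAW=5.5
s3,c3=np.sin(np.pi/6),np.cos(np.pi/6)
PR=Rz(np.radians(YAW))@np.array([[c3,0,-s3],[0,1,0],[s3,0,c3]])
L=74.0; DX=-1.0; MZ=M
def toolpose(foot_port,a):   # foot in port frame, barb angle deg in port xy
    ez=PR[:,2]; a=np.radians(a); ex=np.cos(a)*PR[:,0]+np.sin(a)*PR[:,1]; ey=np.cross(ez,ex)
    R=np.c_[ex,-ey,-ez]; return M+PR@np.array(foot_port,float)+ez*L-ex*DX,R
def footpose(p=None,R=None):
    if p is None:
        s=read_state();p=s["ee_pos"];R=s["orientation"]
    f=p+R@[DX,0,L]; fp=PR.T@(f-M); ex=PR.T@R[:,0]; return fp.round(1),round(np.degrees(np.arctan2(ex[1],ex[0])),1),np.degrees(np.arccos(-PR[:,2]@R[:,2])).round(1)
E
python3 - <<'E'
from rc import *
p,R=toolpose([0,0,60],180);print(p,R.round(2))
sync(0);rep();print(to([556,-100,265],down(99.7)))
E
```

```text
[444.24641631 192.99532972 240.54740411] [[-0.86 -0.1   0.5 ]
 [-0.08  1.    0.05]
 [-0.5   0.   -0.87]]
t 5.4 pos [ 556.9 -227.2  146.7] err [0. 0. 0.] roterr [0. 0. 0.] F [ 0.8  0.2 -2.3] T [ 0.02  0.   -0.01] g 22.6 q [-29.  22.  92.   0.  67.  51.]
(array([  2.123, -12.546, -11.822]), array([-1.3000e-03,  1.0000e-04, -1.5645e+00]))
```

Emit:
{"api": "send_rows", "payload": {
  "slide": [
    [0, 0, -5],
    [0, 0, -10],
    [1, -5, -11.8],
    [2.1, -12.5, -11.8],
    [2.1, -12.5, -11.8],
    [2.1, -12.5, -11.8],
    [2.1, -12.5, -11.8],
    [2.1, -12.5, -11.8],
    [2.1, -12.5, -11.8],
    [2.1, -12.5, -11.8]
  ],
  "rot": [
    [0, 0, -0.1],
    [0, 0, -0.3],
    [0, 0, -0.45],
    [0, 0, -0.6],
    [0, 0, -0.8],
    [0, 0, -0.95],
    [0, 0, -1.1],
    [0, 0, -1.3],
    [0, 0, -1.4],
    [0, 0, -1.5]
  ],
  "fingers": [-1, -1, -1, -1, -1, -1, -1, -1, -1, -1]
}}

```text
clock: 6.65
ee_pos: [555.8, -100.5, 264.7]
orientation: [[-0.108, 0.994, -0.001], [0.994, 0.108, 0.0], [0.0, -0.001, -1.0]]
force: [-0.3, 0.0, -2.2]
grip_width: 22.6
```

```bash
python3 - <<'E'
from rc import *
apply([2.1,-12.5,-11.8],[0,0,-1.5]);rep();
p,R=toolpose([0,0,60],178);print(to(p,R))
E
```

```text
t 6.65 pos [ 555.8 -100.5  264.7] err [-0.1 -0.  -0.1] roterr [ 0.   -0.01 -0.2 ] F [-0.3  0.  -2.2] T [-0.02 -0.    0.01] g 22.6 q [-17.  14.  85.   0.  80. -24.]
(array([30.358, -8.027,  2.451]), array([-0.4136, -0.4039, -1.4891]))
```

Emit:
{"api": "send_rows", "payload": {
  "slide": [
    [3, -0.8, 0],
    [6, -1.6, 0],
    [9, -2.4, 0],
    [13, -3.4, 0],
    [17, -4.5, 0],
    [21, -5.6, 0.5],
    [25, -6.6, 1],
    [28, -7.4, 1.6],
    [30.36, -8.03, 2.45],
    [30.36, -8.03, 2.45]
  ],
  "rot": [
    [-0.04, -0.04, -0.15],
    [-0.08, -0.08, -0.3],
    [-0.12, -0.12, -0.45],
    [-0.17, -0.17, -0.6],
    [-0.21, -0.21, -0.75],
    [-0.25, -0.25, -0.9],
    [-0.3, -0.29, -1.07],
    [-0.35, -0.34, -1.25],
    [-0.39, -0.38, -1.4],
    [-0.4136, -0.4039, -1.489]
  ],
  "fingers": [-1, -1, -1, -1, -1, -1, -1, -1, -1, -1]
}}

```text
clock: 7.9
ee_pos: [441.5, 193.7, 238.7]
orientation: [[-0.866, -0.072, 0.495], [-0.055, 0.997, 0.049], [-0.497, 0.015, -0.868]]
force: [0.1, 0.5, -3.8]
grip_width: 22.8
```

```bash
python3 - <<'E'
from rc import *
apply([30.36,-8.03,2.45],[-0.4136,-0.4039,-1.489]);rep();print(footpose())
f=grab_frame("side")["pixels"][:,:,::-1];crop("side",(180,60,260,145),"pics/s6.png",f)
f=grab_frame("top")["pixels"][:,:,::-1];crop("top",(100,175,190,265),"pics/t6.png",f)
E
```

```text
t 7.9 pos [441.5 193.7 238.7] err [-2.7  0.6 -1.9] roterr [-0.05  0.17 -0.37] F [ 0.1  0.5 -3.8] T [-0.04  0.45  0.05] g 22.8 q [ 21.  -5. 118. -12.  38. -65.]
(array([-3.5,  1. , 59.7]), np.float64(178.4), np.float64(0.2))
```

View pics/s6.png

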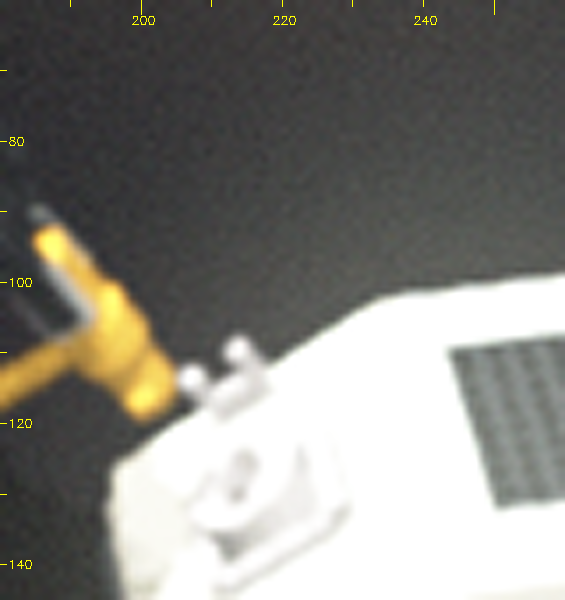

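View pics/t6.png

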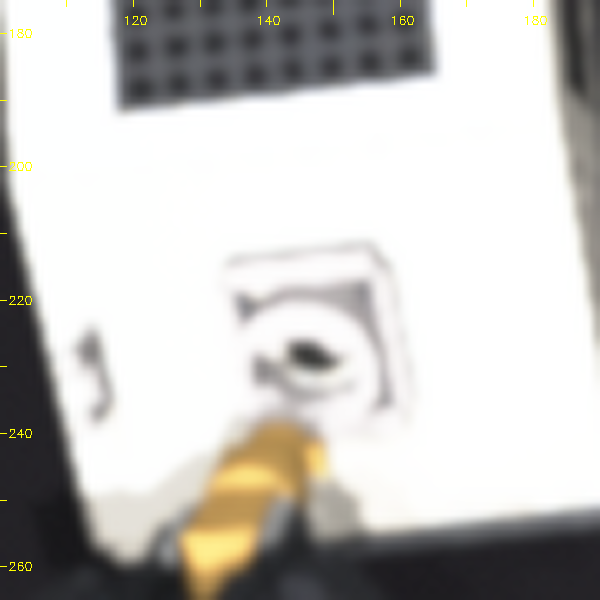

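```bash
cat >> rc.py <<'E'
def overlay(n,box,out,s=None,lo=0):
    st=read_state();p=st["ee_pos"];R=st["orientation"]
    f=grab_frame(n)["pixels"][:,:,::-1].astype(float); f=(np.clip((f-lo)/(255-lo),0,1)*255).astype(np.uint8)
    x0,y0,x1,y1=box;S=min(800/(x1-x0),600/(y1-y0)); crop(n,box,out,f); c=cv2.imread(out)
    def pl(P,col,cl=True):
        q=((proj(n,np.atleast_2d(P))+.5-[x0,y0])*S).astype(int); cv2.polylines(c,[q],cl,col,1)
    th=np.linspace(0,2*np.pi,60); E=lambda r,z:(p+np.c_[r*np.cos(th)+DX,r*np.sin(th),0*th+L-z]@R.T)
    pl(E(12.5,0),(0,0,255));pl(E(12.5,34),(0,0,255));pl(E(17,34),(255,0,0));pl(E(17,54),(255,0,0))
    sq=np.array([(12,12),(12,-12),(-12,-12),(-12,12)])
    for z in(54,90): pl(p+np.c_[sq+[DX,0],np.full(4,L-z)]@R.T,(0,160,0))
    pl(p+np.array([(DX,0,L),(DX,0,L-90)])@R.T,(255,0,255),False);pl(p+np.array([(DX,0,L-44),(DX+62,0,L-44)])@R.T,(255,0,255),False)
    W=lambda Q:np.atleast_2d(Q)@PR.T+M
    pl(W(np.c_[26*np.cos(th),26*np.sin(th),0*th]),(255,255,0));pl(W(np.c_[14*np.cos(th),14*np.sin(th),0*th]),(255,255,0))
    cv2.imwrite(out,c)
E
python3 - <<'E'
from rc import *
overlay("side",(180,60,250,145),"pics/s7.png");overlay("top",(105,200,185,265),"pics/t7.png")
print(footpose());rep()
E
```

```text
(array([-0.1, -0.5, 60.1]), np.float64(177.9), np.float64(0.1))
t 8.1 pos [444.1 192.6 240.6] err [-0.1 -0.4  0. ] roterr [0.06 0.   0.08] F [ 0.1  0.7 -2.3] T [-0.06  0.5  -0.  ] g 22.8 q [ 21.  -4. 118. -12.  38. -65.]
```

View pics/s7.png

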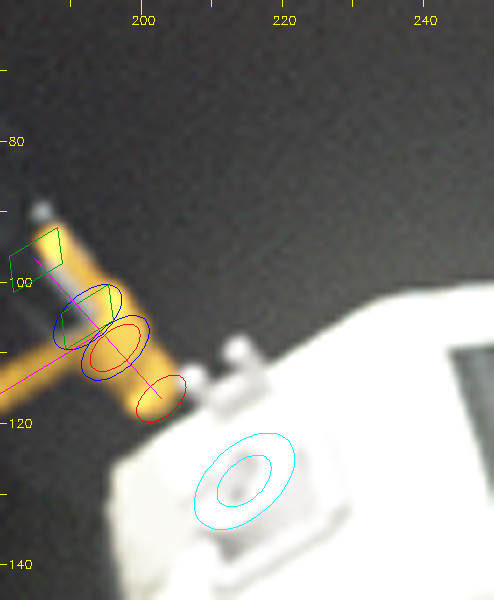

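View pics/t7.png

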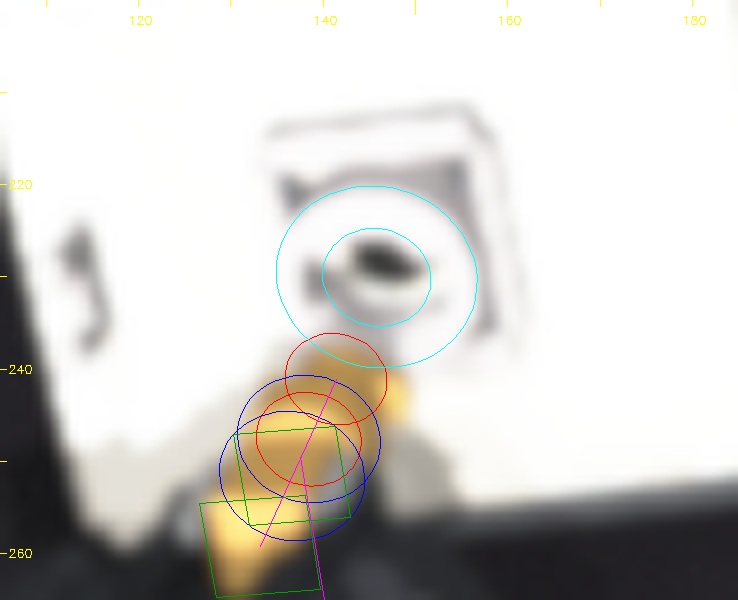

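```bash
python3 - <<'E'
from rc import *
f=grab_frame("side")["pixels"][:,:,::-1];crop("side",(165,80,215,130),"pics/s8.png",f)
f=grab_frame("top")["pixels"][:,:,::-1];crop("top",(110,230,165,295),"pics/t8.png",f);rep()
E
```

```text
t 8.2 pos [444.8 192.7 241. ] err [ 0.6 -0.3  0.5] roterr [ 0.05 -0.05  0.07] F [ 0.2 -0.5 -3.1] T [-0.01  0.46  0.03] g 22.3 q [ 21.  -4. 117. -12.  38. -65.]
```

View pics/s8.png

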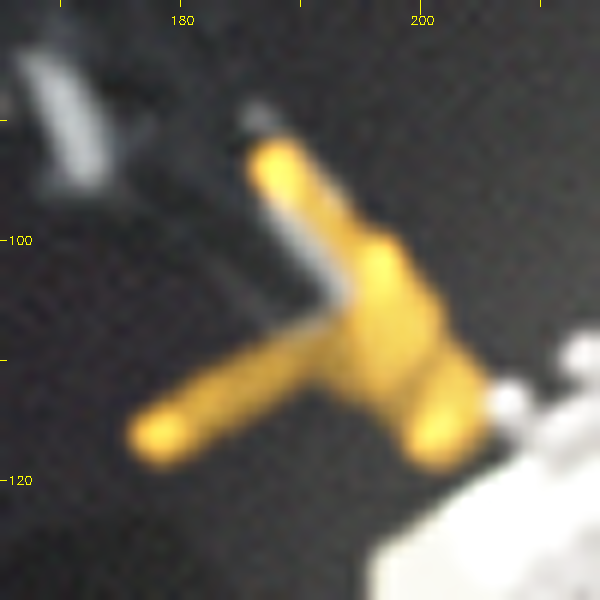

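View pics/t8.png

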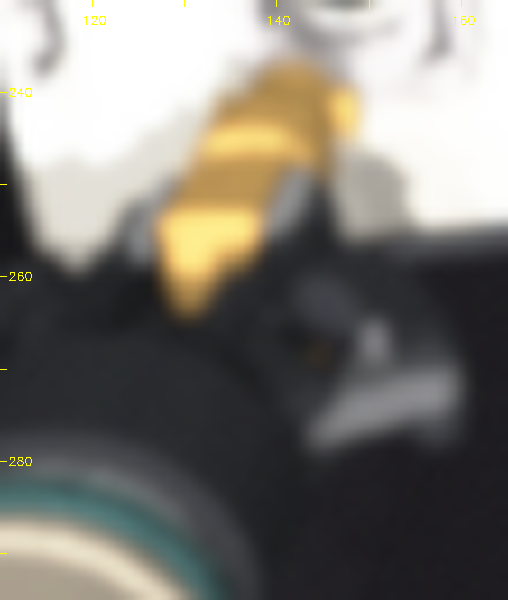

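```bash
cat > sil.py <<'E'
from rc import *
from scipy.optimize import minimize
th=np.linspace(0,2*np.pi,40)
def cyl(r,z0,z1): return np.vstack([np.c_[r*np.cos(th),r*np.sin(th),0*th+z] for z in(z0,z1)])
def box(x0,x1,y0,y1,z0,z1): return np.array([(x,y,z) for x in(x0,x1) for y in(y0,y1) for z in(z0,z1)])
def xc(r,x0,x1,z): return np.vstack([np.c_[0*th+x,r*np.cos(th),z+r*np.sin(th)] for x in(x0,x1)])
PARTS=[cyl(12.5,0,34),cyl(17,34,54),box(-5.5,5.5,-18,18,8,16),xc(7,0,62,44)]
HEAD=box(-12,12,-12,12,54,90)
ZP=5.0 # pivot: grasp point, TCP z=-5
def e2w(P,q,p,R):   # elbow->world; q=(DX,L,beta deg): rotation about tool y at head
    dx,l,b=q; t=np.c_[P[:,0],-P[:,1],-P[:,2]]   # tool-aligned, foot at origin
    b=np.radians(b); Ry=np.array([[np.cos(b),0,np.sin(b)],[0,1,0],[-np.sin(b),0,np.cos(b)]])
    return p+((t@Ry.T)+[dx,0,l])@R.T
def sil(n,parts,q,p,R,sh=(0,0),S=4,shape=(384,512)):
    m=np.zeros((shape[0]*S,shape[1]*S),np.uint8)
    for P in parts:
        uv=(proj(n,e2w(P,q,p,R))+.5+sh)*S
        cv2.fillConvexPoly(m,cv2.convexHull(uv.astype(np.float32)).astype(np.int32),255)
    return m
def brass(f):
    f=cv2.resize(f,None,fx=4,fy=4,interpolation=cv2.INTER_CUBIC).astype(int)
    r,g,b=f[...,0],f[...,1],f[...,2]; return (((r-b)>60)&(r>g)).astype(np.uint8)*255
E
python3 - <<'E'
from sil import *
st=read_state();p=st["ee_pos"];R=st["orientation"]
fs=grab_frame("side")["pixels"];ft=grab_frame("top")["pixels"];np.save("fs.npy",fs);np.save("ft.npy",ft)
ms,mt=brass(fs),brass(ft)
bs=(160,80,215,130);bt=(115,225,160,262)
def sub(m,b): return cv2.GaussianBlur(m,(0,0),3)[b[1]*4:b[3]*4,b[0]*4:b[2]*4].astype(float)/255
def cost(q,det=False,top=True):
    c=[]
    for n,m,b in(("side",ms,bs),("top",mt,bt)):
        a=sub(sil(n,PARTS,q,p,R),b); h=sub(sil(n,[HEAD],q,p,R),b); o=sub(m,b)
        d=(a-o)
        if n=="side": w=1-np.clip(h-0,0,1)
        else:
            w=1-np.clip(h,0,1); w[(250-b[1])*4:]=0
        c.append((d*d*w).sum())
    return c if det else c[0]+(c[1] if top else 0)
for top in(True,False):
    best=None
    for b0 in(-10,0,10):
        r=minimize(cost,[-1,74,b0],args=(False,top),method="Nelder-Mead",options=dict(initial_simplex=[[-1,74,b0],[3,74,b0],[-1,78,b0],[-1,74,b0+5]],xatol=.05,fatol=.5))
        if best is None or r.fun<best.fun: best=r
    print(top,best.x.round(2),best.fun,cost(best.x,True),cost([-1,74,0],True))
    q=best.x
    for n,f,b in(("side",fs,bs),("top",ft,bt)):
        s=sil(n,PARTS+[HEAD],q,p,R); big=cv2.resize(f[:,:,::-1],None,fx=4,fy=4,interpolation=cv2.INTER_CUBIC)
        cs,_=cv2.findContours(s,cv2.RETR_EXTERNAL,cv2.CHAIN_APPROX_NONE);cv2.drawContours(big,cs,-1,(0,255,0),1)
        if top: cv2.imwrite(f"pics/sil_{n}.png",cv2.resize(big[b[1]*4-60:b[3]*4+40,b[0]*4:b[2]*4],None,fx=2.5,fy=2.5))
E
```

```text
True [ 1.97 74.93  4.98] 398.57641027960585 [np.float64(203.06870226383515), np.float64(195.50770801577073)] [np.float64(177.12140971421246), np.float64(341.24609925292685)]
False [-1.31 73.22  0.67] 126.83061935454688 [np.float64(126.83061935454688), np.float64(360.25553399522056)] [np.float64(177.12140971421246), np.float64(341.24609925292685)]
```

View pics/sil_side.png

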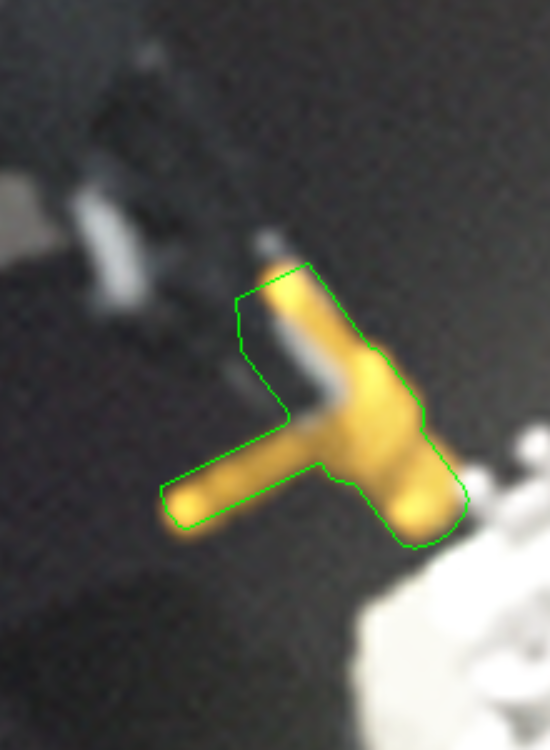

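View pics/sil_top.png

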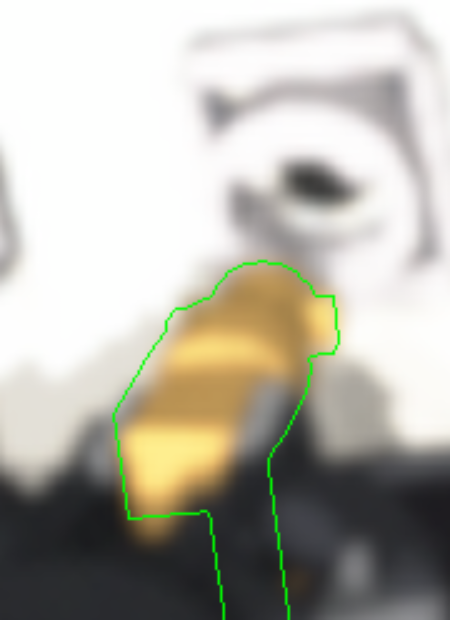

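```bash
python3 - <<'E'
from sil import *
st=read_state();p=st["ee_pos"];R=st["orientation"]
fs=np.load("fs.npy");ft=np.load("ft.npy");ms,mt=brass(fs),brass(ft)
r,g,b=[cv2.resize(ft,None,fx=4,fy=4,interpolation=cv2.INTER_CUBIC).astype(int)[...,i] for i in range(3)]
mt=((r-b>45)&(r>g)).astype(np.uint8)*255
bs=(160,80,215,130);bt=(115,225,160,262)
def sub(m,b): return cv2.GaussianBlur(m,(0,0),3)[b[1]*4:b[3]*4,b[0]*4:b[2]*4].astype(float)/255
def cost(x):
    q=x[:3]
    c=0
    for n,m,b,sh in(("side",ms,bs,(0,0)),("top",mt,bt,x[3:])):
        a=sub(sil(n,PARTS,q,p,R,sh),b);h=sub(sil(n,[HEAD],q,p,R,sh),b);o=sub(m,b);w=1-np.clip(h,0,1)
        if n=="top": w[(250-b[1])*4:]=0
        c+=((a-o)**2*w).sum()
    return c
x0=np.array([-1.3,73.2,.7,0,0.]);sx=np.vstack([x0]+[x0+d for d in np.diag([3,3,4,1.5,1.5])])
rr=minimize(cost,x0,method="Nelder-Mead",options=dict(initial_simplex=sx,maxiter=600,xatol=.03,fatol=.3));print(rr.x.round(2),rr.fun,cost(x0))
q=rr.x[:3];sh=rr.x[3:]
big=cv2.resize(ft[:,:,::-1],None,fx=4,fy=4,interpolation=cv2.INTER_CUBIC)
cs,_=cv2.findContours(sil("top",PARTS+[HEAD],q,p,R,sh),cv2.RETR_EXTERNAL,cv2.CHAIN_APPROX_NONE);cv2.drawContours(big,cs,-1,(0,255,0),1)
cv2.imwrite("pics/sil_top2.png",cv2.resize(big[840:1100,460:660],None,fx=2.3,fy=2.3))
d=.5; 
P0=M
for dx,dy in((10,0),(0,10)): print(proj("top",M+[dx,dy,0])-proj("top",M))
E
```

```text
[-1.14 73.35  1.15  0.7   0.9 ] 222.38282597191125 377.08839731325054
[[ 0.12557402 -4.1134502 ]]
[[-4.12881789  0.05938696]]
```

View pics/sil_top2.png

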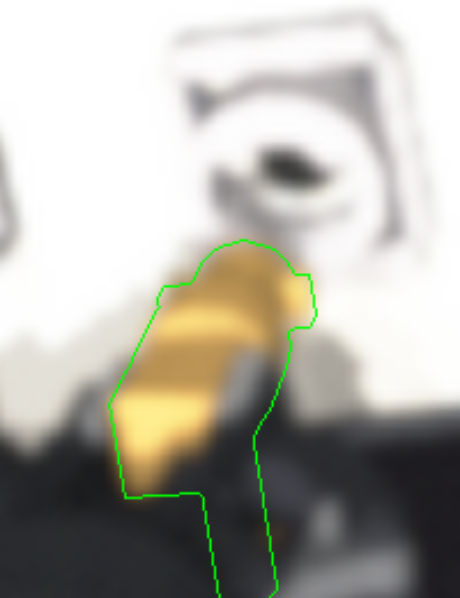

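```bash
python3 - <<'E'
import rc
from rc import *
fs=np.load("fs.npy")[:,:,::-1]
f=(np.clip((fs.astype(float)-140)/115,0,1)**1.5*255).astype(np.uint8)
S=14;x0,y0=200,112
c=cv2.resize(f[112:150,200:240],None,fx=S,fy=S,interpolation=cv2.INTER_CUBIC)
th=np.linspace(0,2*np.pi,80)
def pl(P,m,col):
    q=((proj("side",np.atleast_2d(P)@PR.T+m)+.5-[x0,y0])*S).astype(int);cv2.polylines(c,[q],True,col,1)
for m,col in((np.array([511.5,199.5,125]),(0,0,255)),(np.array([513.5,201.2,125]),(0,200,0))):
    pl(np.c_[26*np.cos(th),26*np.sin(th),0*th],m,col);pl(np.c_[20*np.cos(th),20*np.sin(th),0*th],m,col);pl(np.c_[14*np.cos(th),14*np.sin(th),0*th],m,col)
    pl([(-17,82,0),(17,82,0),(17,82,-34),(-17,82,-34)],m,col)
cv2.imwrite("pics/collar_s.png",c)
E
```

```text
(no output)
```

View pics/collar_s.png

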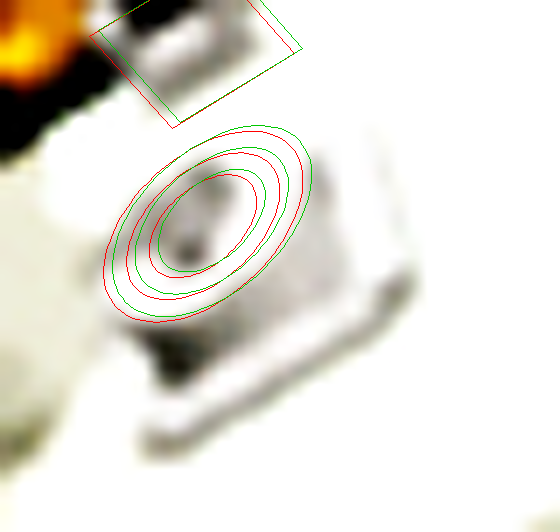

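```bash
sed -i 's/^M=.*/M=np.array([512.5,200.3,125.]); YAW=5.5/; s/^L=74.0; DX=-1.0/L=73.5; DX=-1.2/' rc.py; python3 - <<'E'
from rc import *
sync(0);print(footpose());p,R=toolpose([0,0,8],178);print(to(p,R))
E
```

```text
(array([ 0.4, -1.1, 61. ]), np.float64(178.0), np.float64(0.1))
(array([0.042, 0.108, 5.297]), array([-0.0008,  0.0011, -0.0009]))
```

Emit:
{"api": "send_rows", "payload": {
  "slide": [
    [0.04, 0.11, 2.5],
    [0.04, 0.11, 4],
    [0.04, 0.11, 5],
    [0.04, 0.11, 5.3],
    [0.04, 0.11, 5.3]
  ],
  "rot": [
    [0, 0, 0],
    [0, 0, 0],
    [0, 0, 0],
    [0, 0, 0],
    [0, 0, 0]
  ],
  "fingers": [-1, -1, -1, -1, -1]
}}

```text
clock: 8.93
ee_pos: [470.6, 196.5, 194.9]
orientation: [[-0.864, -0.066, 0.499], [-0.048, 0.998, 0.048], [-0.501, 0.017, -0.865]]
force: [1.1, -0.1, -1.7]
grip_width: 23.0
```

```bash
python3 - <<'E'
from rc import *
apply([.04,.11,5.3],[0,0,0]);rep();print(footpose())
overlay("side",(180,85,240,145),"pics/s9.png",lo=60);overlay("top",(115,200,175,265),"pics/t9.png",lo=60)
fs=np.array(grab_frame("side")["pixels"])[:,:,::-1];ft=np.array(grab_frame("top")["pixels"])[:,:,::-1]
e=lambda p,lo:(np.clip((p.astype(float)-lo)/(255-lo),0,1)*255).astype(np.uint8)
crop("side",(190,95,235,145),"pics/s9b.png",e(fs,60));crop("top",(120,205,170,255),"pics/t9b.png",e(ft,60))
E
```

```text
t 8.93 pos [470.6 196.5 194.9] err [-0.3  0.2 -0.1] roterr [-0.02 -0.   -0.05] F [ 1.1 -0.1 -1.7] T [-0.04  0.49  0.02] g 23.0 q [ 20.   1. 120. -14.  31. -63.]
(array([-0.2,  0.2,  8. ]), np.float64(178.0), np.float64(0.1))
```

View pics/s9b.png

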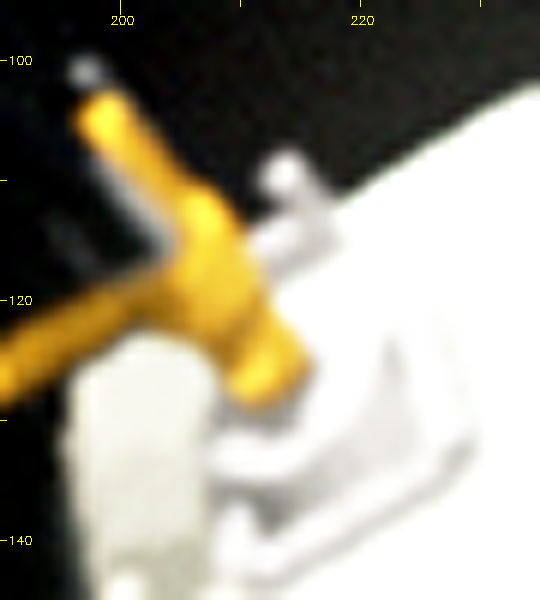

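View pics/t9b.png

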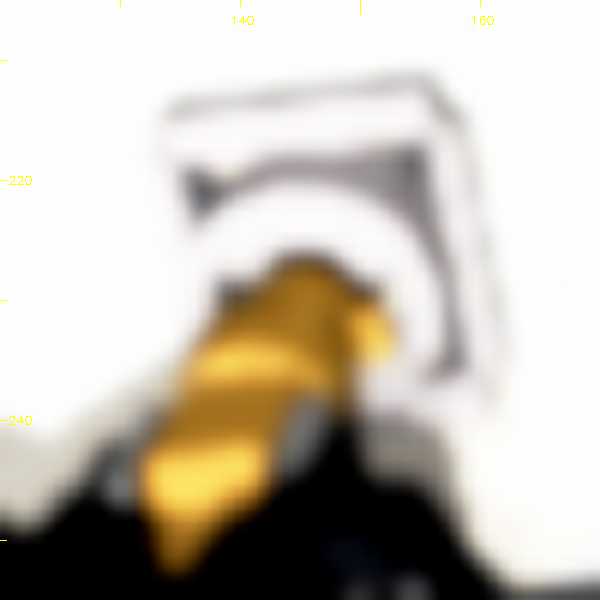

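View pics/s9.png

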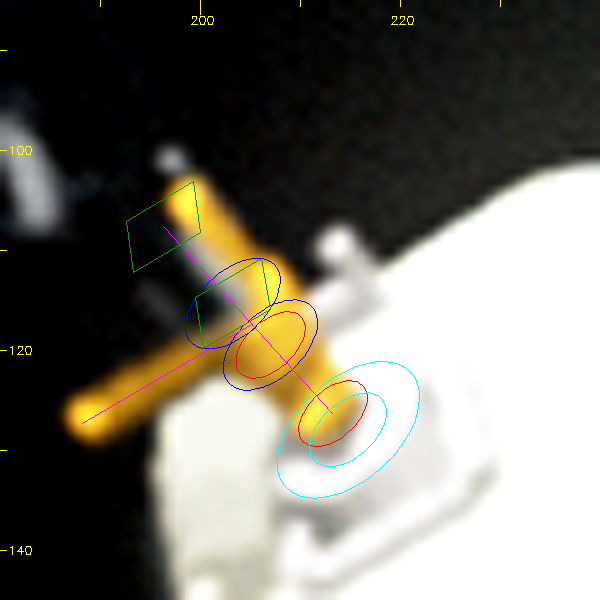

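View pics/t9.png

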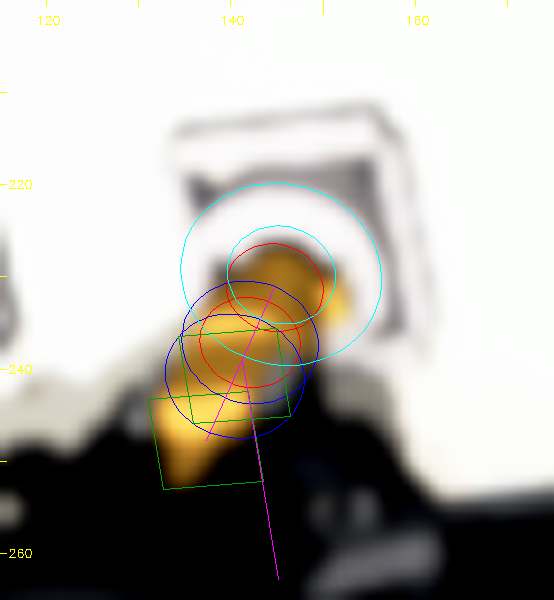

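```bash
sed -i 's/^M=.*/M=np.array([513.6,201.2,125.]); YAW=5.5/' rc.py; python3 - <<'E'
from rc import *
print(footpose());p,R=toolpose([0,0,-4],178);print(to(p,R))
E
```

```text
(array([-1. , -0.5,  9.1]), np.float64(178.0), np.float64(0.1))
(array([-0.096,  0.081,  1.256]), array([-0.0008,  0.0011, -0.0009]))
```

Emit:
{"api": "send_rows", "payload": {
  "slide": [
    [-0.1, 0.08, 0.4],
    [-0.1, 0.08, 0.6],
    [-0.1, 0.08, 0.8],
    [-0.1, 0.08, 1.0],
    [-0.1, 0.08, 1.2],
    [-0.1, 0.08, 1.2]
  ],
  "rot": [
    [0, 0, 0],
    [0, 0, 0],
    [0, 0, 0],
    [0, 0, 0],
    [0, 0, 0],
    [0, 0, 0]
  ],
  "fingers": [-1, -1, -1, -1, -1, -1]
}}

```text
clock: 9.88
ee_pos: [476.4, 198.1, 184.0]
orientation: [[-0.865, -0.066, 0.497], [-0.048, 0.998, 0.048], [-0.499, 0.017, -0.867]]
force: [-1.3, 3.3, -5.4]
grip_width: 22.2
```

```bash
cat >> rc.py <<'E'
def fp():
    s=rep(); print("foot",footpose(),"Fport",(PR.T@(s["force"]-np.array([0,0,-2.4]))).round(1),"Tport",(PR.T@s["wrist_torque"]).round(2))
    p,R=load(); print("cmdfoot",footpose(p,R))
E
python3 - <<'E'
from rc import *
apply([-.1,.08,1.2],[0,0,0]);fp()
E
```

```text
t 9.88 pos [476.4 198.1 184. ] err [-1.3  0.3 -1.1] roterr [-0.04  0.12 -0.04] F [-1.3  3.3 -5.4] T [0.61 1.12 0.4 ] g 22.2 q [ 20.   2. 121. -15.  29. -63.]
foot (array([-1.7,  0.4, -3.8]), np.float64(178.0), np.float64(0.1)) Fport [-2.4  3.4 -2.1] Tport [ 0.82  1.06 -0.01]
cmdfoot (array([ 0.1, -0.1, -3.4]), np.float64(178.0), np.float64(0.1))
```

Emit:
{"api": "send_rows", "payload": {
  "slide": [
    [0, 0, 0.2],
    [0, 0, 0.4],
    [0, 0, 0.6],
    [0, 0, 0.6]
  ],
  "rot": [
    [0, 0, 0],
    [0, 0, 0],
    [0, 0, 0],
    [0, 0, 0]
  ],
  "fingers": [-1, -1, -1, -1]
}}

```text
clock: 10.38
ee_pos: [478.5, 198.0, 178.6]
orientation: [[-0.866, -0.065, 0.496], [-0.048, 0.998, 0.047], [-0.498, 0.017, -0.867]]
force: [-4.2, 3.4, -3.6]
grip_width: 22.7
```

```bash
python3 - <<'E'
from rc import *
apply([0,0,.6],[0,0,0]);fp()
for i in range(3):
    s=read_state();print(s["ee_pos"].round(2),s["force"].round(2))
E
```

```text
t 10.38 pos [478.5 198.  178.6] err [-2.3 -0.  -1.3] roterr [-0.    0.2  -0.03] F [-4.2  3.4 -3.6] T [0.53 1.5  0.28] g 22.7 q [ 19.   3. 121. -15.  28. -63.]
foot (array([-2.7,  0.1, -9.4]), np.float64(178.0), np.float64(0.1)) Fport [-4.   3.8  0.9] Tport [ 0.72  1.45 -0.09]
cmdfoot (array([ 0.1, -0.1, -9.4]), np.float64(178.0), np.float64(0.1))
[478.45 198.04 178.59] [-4.24  3.39 -3.56]
[478.45 198.04 178.59] [-4.24  3.39 -3.56]
[478.45 198.04 178.59] [-4.24  3.39 -3.56]
```

Emit:
{"api": "send_rows", "payload": {
  "slide": [
    [0.25, 0.12, 0],
    [0.25, 0.12, 0.2],
    [0.25, 0.12, 0.4],
    [0.25, 0.12, 0.4]
  ],
  "rot": [
    [0, 0, 0],
    [0, 0, 0],
    [0, 0, 0],
    [0, 0, 0]
  ],
  "fingers": [-1, -1, -1, -1]
}}

```text
clock: 10.88
ee_pos: [479.9, 199.3, 174.8]
orientation: [[-0.865, -0.065, 0.498], [-0.048, 0.998, 0.047], [-0.5, 0.017, -0.866]]
force: [-3.4, -1.0, -2.4]
grip_width: 23.0
```

```bash
python3 - <<'E'
from rc import *
apply([.25,.12,.4],[0,0,0]);fp()
E
```

```text
t 10.88 pos [479.9 199.3 174.8] err [-0.6 -0.  -0.4] roterr [-0.01  0.03 -0.03] F [-3.4 -1.  -2.4] T [-0.06  1.   -0.24] g 23.0 q [ 20.   3. 121. -16.  27. -62.]
foot (array([ -3.1,   1.2, -13.5]), np.float64(178.0), np.float64(0.0)) Fport [-3.  -0.7  1.8] Tport [-0.09  1.01 -0.22]
cmdfoot (array([ -2.3,   1.2, -13.4]), np.float64(178.0), np.float64(0.1))
```

Emit:
{"api": "send_rows", "payload": {
  "slide": [
    [0.08, 0, 0.2],
    [0.08, 0, 0.4],
    [0.08, 0, 0.6],
    [0.08, 0, 0.8],
    [0.08, 0, 0.8]
  ],
  "rot": [
    [0, 0, 0],
    [0, 0, 0],
    [0, 0, 0],
    [0, 0, 0],
    [0, 0, 0]
  ],
  "fingers": [-1, -1, -1, -1, -1]
}}

```text
clock: 11.5
ee_pos: [483.5, 199.9, 168.4]
orientation: [[-0.864, -0.066, 0.5], [-0.048, 0.998, 0.048], [-0.502, 0.017, -0.865]]
force: [-6.9, -0.3, 3.7]
grip_width: 22.5
```

```bash
python3 - <<'E'
from rc import *
apply([.08,0,.8],[0,0,0]);fp()
f=grab_frame("side")["pixels"][:,:,::-1];crop("side",(185,90,240,145),"pics/s10.png",f)
f=grab_frame("top")["pixels"][:,:,::-1];crop("top",(115,205,175,265),"pics/t10.png",f)
E
```

```text
t 11.5 pos [483.5 199.9 168.4] err [-0.3  0.3  0.5] roterr [-0.04 -0.07 -0.04] F [-6.9 -0.3  3.7] T [ 0.07  1.08 -0.1 ] g 22.5 q [ 20.   4. 121. -16.  26. -61.]
foot (array([ -3. ,   1.6, -20.8]), np.float64(178.0), np.float64(0.1)) Fport [-2.9  0.3  8.8] Tport [ 0.1   1.07 -0.17]
cmdfoot (array([ -3.1,   1.2, -21.4]), np.float64(178.0), np.float64(0.1))
```

View pics/s10.png

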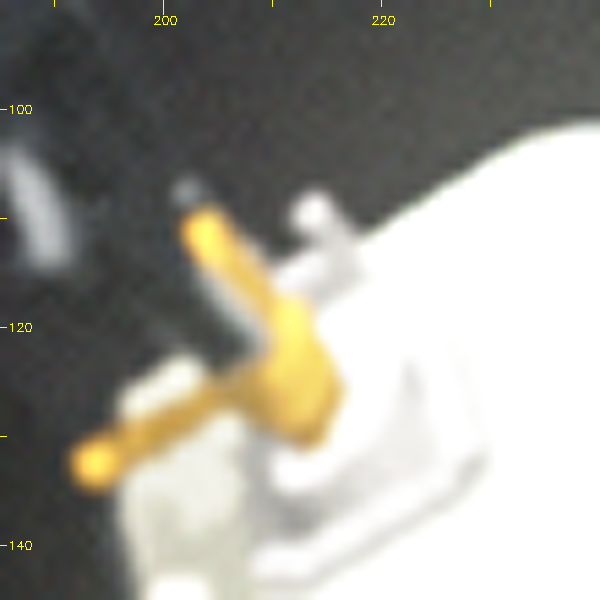

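View pics/t10.png

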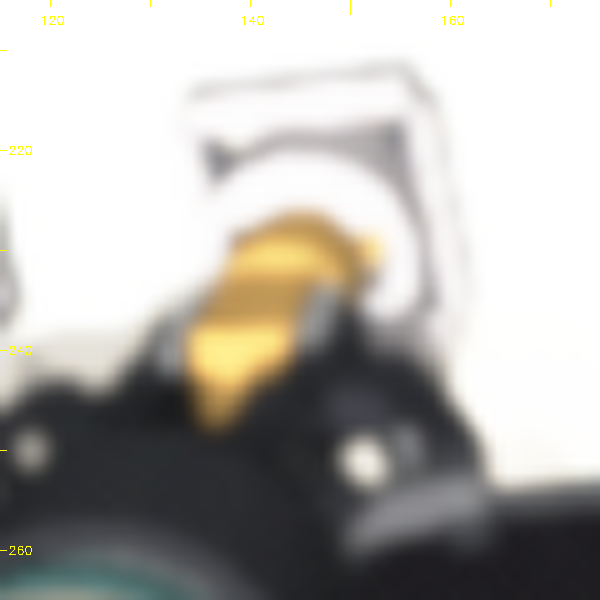

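```bash
python3 - <<'E'
from rc import *
s=read_state();p,R=load();f=(p*1+s["ee_pos"])/2+R@[DX,0,L]
Mn=f+PR[:,2]*((125-f[2])/PR[2,2]);print(Mn,(125-f[2])/PR[2,2])
import re
t=open("rc.py").read();t=re.sub(r"M=np.array\(\[.*?\]\)","M=np.array([%.1f,%.1f,125.])"%(Mn[0],Mn[1]),t,1);t=t.replace("L=73.5","L=74.5");open("rc.py","w").write(t)
E
python3 - <<'E'
from rc import *
fp();
for a in(168,158,148):
    p,R=toolpose([0.3,0,-24.2],a);print(a,to(p,R))
E
```

```text
[509.90196652 202.22172377 125.        ] 22.932877648429912
t 11.6 pos [483.5 199.9 168.4] err [-0.3  0.3  0.5] roterr [-0.04 -0.07 -0.05] F [-6.4 -0.1  4.3] T [-0.03  1.13 -0.21] g 22.5 q [ 20.   4. 121. -16.  26. -61.]
foot (array([  0.1,   0.2, -23.6]), np.float64(178.0), np.float64(0.1)) Fport [-2.2  0.5  9. ] Tport [-0.04  1.13 -0.22]
cmdfoot (array([ -0. ,  -0.1, -24.2]), np.float64(178.0), np.float64(0.1))
168 (array([-0.041,  0.029, -0.004]), array([-0.0007,  0.0011,  0.1737]))
158 (array([-0.046,  0.049, -0.004]), array([-0.0006,  0.0012,  0.3482]))
148 (array([-0.055,  0.068, -0.004]), array([-5.000e-04,  1.300e-03,  5.227e-01]))<stdin>:5: DeprecationWarning: 'count' is passed as positional argument
```

```bash
python3 - <<'E'
from rc import *
for a in(178,168,158):
    p,R=toolpose([-.6,0.1,-24.6],a);print(a,to(p,R))
E
```

```text
178 (array([0.051, 0.014, 0.036]), array([-0.0008,  0.0011, -0.0009]))
168 (array([0.049, 0.035, 0.036]), array([-0.0007,  0.0011,  0.1737]))
158 (array([0.044, 0.056, 0.036]), array([-0.0006,  0.0012,  0.3482]))
```

Emit:
{"api": "send_rows", "payload": {
  "slide": [
    [0.05, 0.014, 0.036],
    [0.05, 0.02, 0.036],
    [0.05, 0.035, 0.036],
    [0.045, 0.045, 0.036],
    [0.044, 0.056, 0.036],
    [0.044, 0.056, 0.036]
  ],
  "rot": [
    [0, 0, 0],
    [0, 0, 0.087],
    [0, 0, 0.174],
    [0, 0, 0.26],
    [0, 0, 0.348],
    [0, 0, 0.348]
  ],
  "fingers": [-1, -1, -1, -1, -1, -1]
}}

```text
clock: 12.35
ee_pos: [484.2, 200.7, 169.0]
orientation: [[-0.833, 0.232, 0.502], [0.295, 0.954, 0.048], [-0.468, 0.188, -0.864]]
force: [-7.2, -2.4, 6.8]
grip_width: 22.8
```

```bash
python3 - <<'E'
from rc import *
apply([.044,.056,.036],[0,0,.348]);fp()
for a in(148,138):
    p,R=toolpose([-.6,0.1,-24.6],a);print(a,to(p,R))
E
```

```text
t 12.35 pos [484.2 200.7 169. ] err [0.6 0.4 1.6] roterr [-0.13 -0.18 -0.09] F [-7.2 -2.4  6.8] T [-0.28  0.77 -0.12] g 22.8 q [ 20.   4. 121. -16.  26. -41.]
foot (array([  1.1,   0.5, -23.5]), np.float64(158.1), np.float64(0.3)) Fport [-1.9 -1.7 11.6] Tport [-0.24  0.79 -0.01]
cmdfoot (array([ -0.5,   0. , -24.6]), np.float64(158.0), np.float64(0.1))
148 (array([-0.002,  0.02 ,  0.   ]), array([-0.0002,  0.0013,  0.1747]))
138 (array([-0.007,  0.041,  0.   ]), array([-1.000e-04,  1.300e-03,  3.493e-01]))
```

Emit:
{"api": "send_rows", "payload": {
  "slide": [
    [0, 0.01, 0],
    [0, 0.02, 0],
    [0, 0.03, 0],
    [0, 0.04, 0],
    [0, 0.04, 0]
  ],
  "rot": [
    [0, 0, 0.087],
    [0, 0, 0.174],
    [0, 0, 0.26],
    [0, 0, 0.349],
    [0, 0, 0.349]
  ],
  "fingers": [-1, -1, -1, -1, -1]
}}

```text
clock: 12.98
ee_pos: [484.7, 201.2, 169.4]
orientation: [[-0.704, 0.502, 0.503], [0.603, 0.796, 0.049], [-0.376, 0.338, -0.863]]
force: [-6.2, -1.0, 7.1]
grip_width: 23.0
```

```bash
python3 - <<'E'
from rc import *
apply([0,.04,0],[0,0,.349]);fp()
for a in(128,118):
    p,R=toolpose([-.6,0.1,-24.8],a);print(a,to(p,R))
E
```

```text
t 12.97 pos [484.7 201.2 169.4] err [1.  0.6 1.9] roterr [-0.24 -0.16 -0.09] F [-6.2 -1.   7.1] T [-0.23  0.66 -0.1 ] g 23.0 q [ 20.   4. 121. -16.  26. -21.]
foot (array([  1.7,   0.7, -23.5]), np.float64(138.1), np.float64(0.3)) Fport [-0.7 -0.4 11.3] Tport [-0.19  0.68 -0.01]
cmdfoot (array([ -0.6,   0.1, -24.6]), np.float64(138.0), np.float64(0.1))
128 (array([-0.009,  0.024,  0.02 ]), array([0.0002, 0.0013, 0.1748]))
118 (array([-0.014,  0.044,  0.02 ]), array([3.000e-04, 1.300e-03, 3.493e-01]))
```

Emit:
{"api": "send_rows", "payload": {
  "slide": [
    [0, 0.01, 0.02],
    [0, 0.02, 0.02],
    [0, 0.03, 0.02],
    [0, 0.04, 0.02],
    [0, 0.04, 0.02]
  ],
  "rot": [
    [0, 0, 0.087],
    [0, 0, 0.174],
    [0, 0, 0.26],
    [0, 0, 0.349],
    [0, 0, 0.349]
  ],
  "fingers": [-1, -1, -1, -1, -1]
}}

```text
clock: 13.6
ee_pos: [485.2, 201.4, 169.1]
orientation: [[-0.49, 0.712, 0.503], [0.839, 0.542, 0.048], [-0.238, 0.445, -0.863]]
force: [-4.0, -4.1, 6.5]
grip_width: 22.9
```

```bash
python3 - <<'E'
from rc import *
apply([0,.04,.02],[0,0,.349]);fp()
for a in(113,108,98,90):
    p,R=toolpose([-.6,0.1,-25.2],a);print(a,to(p,R))
E
```

```text
t 13.6 pos [485.2 201.4 169.1] err [1.2 0.4 1.7] roterr [-0.26 -0.08 -0.12] F [-4.  -4.1  6.5] T [-0.49  0.21 -0.27] g 22.9 q [ 20.   4. 121. -16.  26.  -1.]
foot (array([  1.7,   0.5, -24. ]), np.float64(118.1), np.float64(0.3)) Fport [ 0.7 -3.7  9.9] Tport [-0.54  0.26 -0.  ]
cmdfoot (array([ -0.7,   0.1, -24.8]), np.float64(118.0), np.float64(0.1))
113 (array([-0.012,  0.019,  0.04 ]), array([0.0006, 0.0012, 0.0876]))
108 (array([-0.014,  0.029,  0.04 ]), array([0.0007, 0.0012, 0.1749]))
98 (array([-0.019,  0.05 ,  0.04 ]), array([0.0008, 0.0011, 0.3494]))
90 (array([-0.026,  0.065,  0.04 ]), array([0.0008, 0.0011, 0.489 ]))
```

Emit:
{"api": "send_rows", "payload": {
  "slide": [
    [-0.01, 0.01, 0.04],
    [-0.01, 0.02, 0.04],
    [-0.014, 0.03, 0.04],
    [-0.014, 0.03, 0.04]
  ],
  "rot": [
    [0, 0, 0.06],
    [0, 0, 0.12],
    [0, 0, 0.175],
    [0, 0, 0.175]
  ],
  "fingers": [-1, -1, -1, -1]
}}

```text
clock: 14.1
ee_pos: [485.5, 201.2, 168.7]
orientation: [[-0.359, 0.787, 0.502], [0.92, 0.389, 0.048], [-0.158, 0.479, -0.863]]
force: [-3.6, -4.4, 4.6]
grip_width: 22.3
```

```bash
python3 - <<'E'
from rc import *
apply([-.014,.03,.04],[0,0,.175]);fp()
for a in(104,100,96,90):
    p,R=toolpose([-.6,0.1,-25.2],a);print(a,to(p,R))
f=grab_frame("side")["pixels"][:,:,::-1];crop("side",(185,85,240,145),"pics/s11.png",f)
f=grab_frame("top")["pixels"][:,:,::-1];crop("top",(100,205,170,265),"pics/t11.png",f)
E
```

```text
t 14.1 pos [485.5 201.2 168.7] err [1.1 0.2 1.5] roterr [-0.23 -0.05 -0.17] F [-3.6 -4.4  4.6] T [-0.62  0.21 -0.27] g 22.3 q [ 20.   4. 121. -16.  26.   9.]
foot (array([  1.5,   0.2, -24.5]), np.float64(108.2), np.float64(0.3)) Fport [-0.  -4.1  8. ] Tport [-0.65  0.27  0.07]
cmdfoot (array([ -0.5,   0. , -25.2]), np.float64(108.0), np.float64(0.1))
104 (array([0.   , 0.008, 0.   ]), array([0.0008, 0.0011, 0.0697]))
100 (array([-0.001,  0.016,  0.   ]), array([0.0008, 0.001 , 0.1395]))
96 (array([-0.002,  0.024,  0.   ]), array([0.0009, 0.001 , 0.2093]))
90 (array([-0.005,  0.037,  0.   ]), array([0.0009, 0.001 , 0.314 ]))
```

View pics/s11.png

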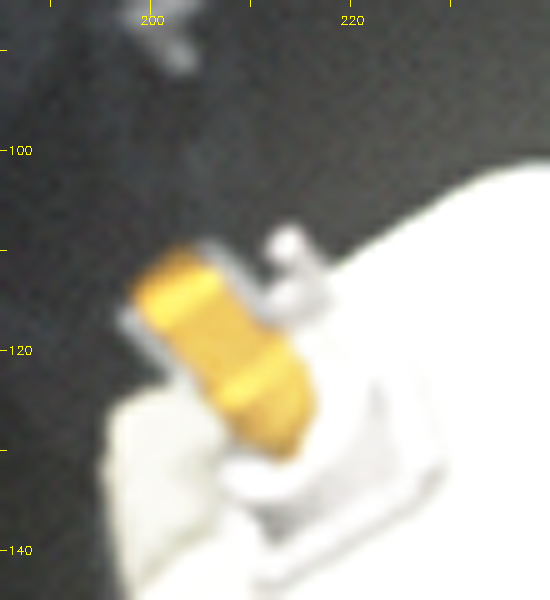

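View pics/t11.png

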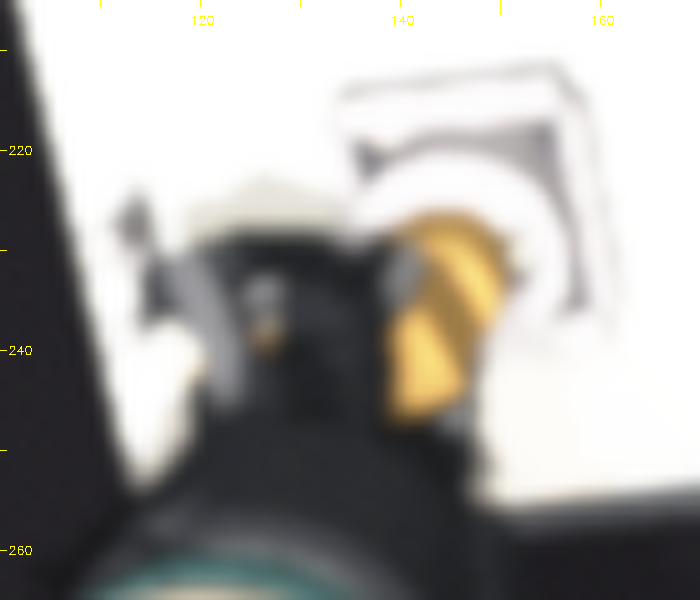

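Emit:
{"api": "send_rows", "payload": {
  "slide": [
    [0, 0.01, 0.02],
    [0, 0.015, 0.04],
    [0, 0.02, 0.04],
    [0, 0.02, 0.04]
  ],
  "rot": [
    [0, 0, 0.06],
    [0, 0, 0.12],
    [0, 0, 0.175],
    [0, 0, 0.175]
  ],
  "fingers": [-1, -1, -1, -1]
}}

```text
clock: 14.7
ee_pos: [485.8, 201.0, 168.2]
orientation: [[-0.216, 0.837, 0.502], [0.974, 0.223, 0.047], [-0.072, 0.499, -0.864]]
force: [-2.9, -5.0, 4.1]
grip_width: 22.6
```

```bash
python3 - <<'E'
from rc import *
apply([0,.02,.04],[0,0,.175]);fp()
E
```

```text
t 14.7 pos [485.8 201.  168.2] err [ 1.  -0.   1.3] roterr [-0.21 -0.03 -0.19] F [-2.9 -5.   4.1] T [-0.91  0.15 -0.36] g 22.6 q [ 20.   4. 121. -17.  26.  19.]
foot (array([  1.3,  -0.1, -25. ]), np.float64(98.2), np.float64(0.3)) Fport [ 0.3 -4.7  7.3] Tport [-0.95  0.23  0.13]
cmdfoot (array([ -0.5,   0.1, -25.6]), np.float64(98.0), np.float64(0.1))
```

Emit:
{"api": "send_rows", "payload": {
  "slide": [
    [0, 0.01, 0.02],
    [0, 0.015, 0.03],
    [0, 0.015, 0.03],
    [0, 0.015, 0.03]
  ],
  "rot": [
    [0, 0, 0.06],
    [0, 0, 0.11],
    [0, 0, 0.14],
    [0, 0, 0.14]
  ],
  "fingers": [-1, -1, -1, -1]
}}

```text
clock: 15.2
ee_pos: [485.9, 200.8, 167.8]
orientation: [[-0.098, 0.86, 0.501], [0.995, 0.086, 0.047], [-0.003, 0.503, -0.864]]
force: [-2.5, -5.6, 3.3]
grip_width: 22.3
```

```bash
python3 - <<'E'
from rc import *
apply([0,.015,.03],[0,0,.14]);fp()
E
```

```text
t 15.2 pos [485.9 200.8 167.8] err [ 0.9 -0.3  1. ] roterr [-0.17 -0.03 -0.22] F [-2.5 -5.6  3.3] T [-0.98  0.13 -0.44] g 22.3 q [ 20.   4. 121. -17.  26.  27.]
foot (array([  0.9,  -0.3, -25.4]), np.float64(90.2), np.float64(0.2)) Fport [ 0.2 -5.3  6.4] Tport [-1.05  0.22  0.1 ]
cmdfoot (array([ -0.5,   0.1, -25.9]), np.float64(89.9), np.float64(0.1))
```

Emit:
{"api": "send_rows", "payload": {
  "slide": [
    [-0.1, 0, -0.03],
    [-0.1, 0, -0.03],
    [-0.1, 0, -0.03],
    [-0.1, 0, -0.03],
    [-0.1, 0, -0.03]
  ],
  "rot": [
    [0, 0, 0],
    [0, 0, 0],
    [0, 0, 0],
    [0, 0, 0],
    [0, 0, 0]
  ],
  "fingers": [-1, 0.2, 0.2, 0.2, 0.2]
}}

```text
clock: 15.82
ee_pos: [484.7, 200.5, 166.9]
orientation: [[-0.096, 0.861, 0.499], [0.995, 0.083, 0.048], [-0.0, 0.501, -0.865]]
force: [1.4, -0.3, 0.5]
grip_width: 51.4
```

```bash
python3 - <<'E'
from rc import *
apply([-.1,0,-.03],[0,0,0]);fp()
E
```

```text
t 15.82 pos [484.7 200.5 166.9] err [-0.3  0.3 -0.1] roterr [-0.02  0.04 -0.07] F [ 1.4 -0.3  0.5] T [0.   0.28 0.03] g 51.4 q [ 20.   4. 121. -16.  26.  27.]
foot (array([ -0.8,  -0.5, -25.6]), np.float64(90.0), np.float64(0.1)) Fport [ 2.7 -0.4  1.8] Tport [0.04 0.27 0.01]
cmdfoot (array([ -0.5,  -0.9, -25.6]), np.float64(89.9), np.float64(0.1))
```

Released. I'll back off along the axis, then out of the cameras' view.

Emit:
{"api": "send_rows", "payload": {
  "slide": [
    [0, 0, -2],
    [0, 0, -6],
    [0, 0, -12],
    [-3, 0, -17],
    [-8, 0, -17],
    [-14, 0, -17],
    [-18, 0, -17],
    [-18, 0, -17]
  ],
  "rot": [
    [0, 0, 0],
    [0, 0, 0],
    [0, 0, 0],
    [0, 0, 0],
    [0, 0, 0],
    [0, 0, 0],
    [0, 0, 0],
    [0, 0, 0]
  ],
  "fingers": [0.2, 0.2, 0.2, 0.2, 0.2, 0.2, 0.2, 0.2]
}}

```text
clock: 16.82
ee_pos: [417.6, 7.6, 314.5]
orientation: [[-0.084, 0.862, 0.5], [0.996, 0.073, 0.041], [-0.002, 0.502, -0.865]]
force: [-0.8, 0.4, 1.0]
grip_width: 51.2
```

```bash
python3 - <<'E'
from rc import *
apply([-18,0,-17],[0,0,0]);rep()
f=grab_frame("side")["pixels"][:,:,::-1];crop("side",(180,80,250,150),"pics/s12.png",f)
f=grab_frame("top")["pixels"][:,:,::-1];crop("top",(95,195,175,265),"pics/t12.png",f)
cv2.imwrite("pics/full12.png",f)
ez=PR[:,2]
for a in(80,90,100):
    ex=np.cos(np.radians(a))*PR[:,0]+np.sin(np.radians(a))*PR[:,1]
    b=M+ez*(-25.5+44)+ex*62; print(a,(proj("side",b)+.5).round(1),(proj("top",b)+.5).round(1))
h=M+ez*(64.5);print("headtop",proj("side",h)+.5,proj("top",h)+.5); c=M+PR@[0,82,0];print("cradle",proj("side",c)+.5,proj("top",c)+.5)
E
```

```text
t 16.82 pos [417.6   7.6 314.5] err [ 0.4 -5.3  0.3] roterr [-0.06 -0.39  0.5 ] F [-0.8  0.4  1. ] T [-0.05  0.24 -0.04] g 51.2 q [-18. -16. 115.  14.  54. -29.]
80 [[210.7 110. ]] [[116.7 232.7]]
90 [[207.8 111.5]] [[117.3 236.9]]
100 [[205.1 113.5]] [[118.6 240.9]]
headtop [[201.99696313 114.49217175]] [[139.49828803 242.32614078]]
cradle [[210.2562335  111.38490949]] [[110.83534033 234.61395855]]
```

View pics/s12.png

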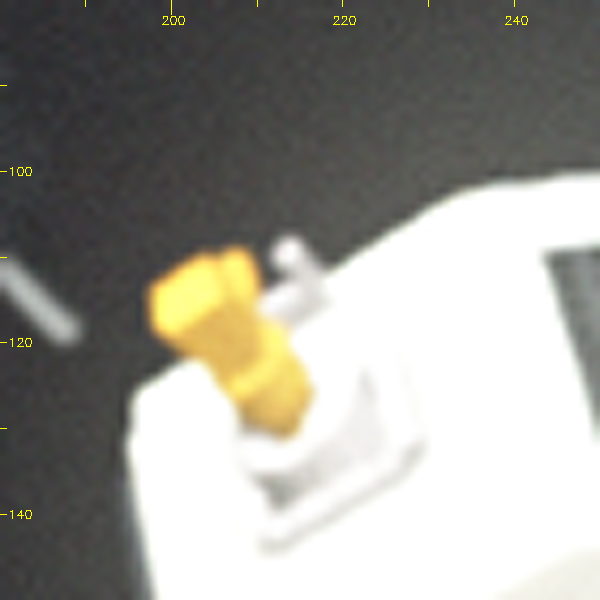

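View pics/t12.png

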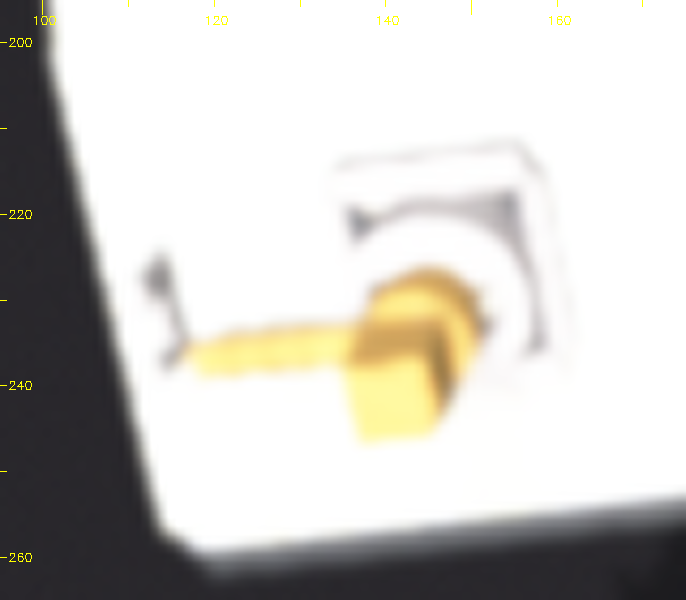

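View pics/full12.png

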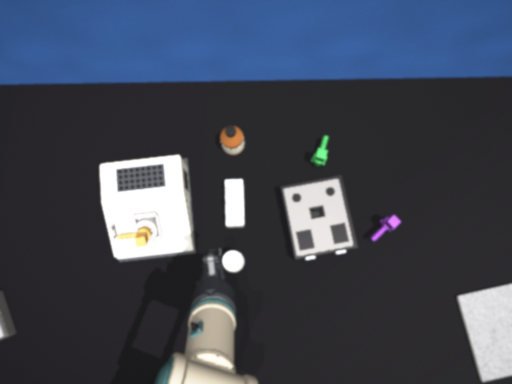

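```bash
python3 - <<'E'
from rc import *
rep();print(hand_in())
E
```

```text
t 16.93 pos [416.8  12.1 313.9] err [-0.4 -0.8 -0.3] roterr [ 0.03 -0.04  0.12] F [-1.   0.6  0. ] T [-0.04  0.25  0.02] g 50.8 q [-18. -16. 115.  14.  54. -28.]
the job is handed in; nothing more can be done
None
```

I pulled the brass elbow out of the case and screwed it clockwise into the collar until the barb pointed at the cradle. I then let go, backed the arm clear and handed in at about 17 s.

- **Insertion:** the lugs dropped straight in with the barb pointing down the slope. Contact with the seal came at about 23.6 mm. I set the depth zero from that contact, because the camera estimate was about 1 mm off.
- **Turning:** it turned freely at first. From about 33° before the cradle the thread drew it down at the expected rate, to about 25.5 mm deep. The stiffness itself was weak: torque only rose to about 0.1 N m. My evidence that the thread took hold is mainly the roughly 1.9 mm of draw.
- **Barb direction:** the measured angle at release was within 1° of the cradle line. After release the barb tip was within about 1 pixel of its predicted place in both pictures.
- **Disagreements:** the two cameras differed by about 2 mm on where the collar sits. The cradle's own position in the pictures is uncertain by 2–3°, which is well inside the 12° allowed.
- **Other objects:** the jar, rack and bottle stand where they were in the last top picture, and the gripper is clear of everything.

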